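# Unlatch the slant-front display case and fill the gap in its bottle row

### The arm

A 7-joint arm with a two-finger parallel gripper is mounted at the origin on a cart in front of the work surface, level with it; the furniture and walls round the work are solid. World frame = base frame: x ahead of the robot, y to its left, z up, the work surface at z = 0. Lengths are in m, angles in rad, forces in N, time in s.
With the tool pointing down it reaches from about 0.425 to 0.925 m from the base axis. Payload 6.8 kg.
Tool frame: the origin (TCP) lies at the very end of the fingers, on their centre line; the grasp point (between the pads) lies 19 mm behind it (robot.hold_point_z is the distance from the TCP to the grasp point, in m); z points along the fingers, y is the line along which they close (so a half turn about z gives the same grasp; the last joint's range is limited). The gripper opens to 88 mm and grips with 3 to 60 N. Pads are 20 mm wide; open, the fingers measure 115 mm over their backs; the gripper's body (75 mm by 178 mm) begins 61 mm behind the grasp point.
Start: joints at [1.068, 0.477, 0.022, 1.555, -0.011, 1.109, -0.083], TCP at [0.26, -0.623, 0.198] pointing down, gripper open.
Joint ranges: [-2.96, 2.96], [-0.34, 2.1], [-1.41, 1.46], [0.24, 2.44], [-1.37, 4.51], [0.17, 1.92], [-2.96, 2.96]. Speed limits (rad/s): [2.39, 2.39, 3.14, 3.14, 3.14, 3.14, 3.14].

### API

Orientations are given as a rotation vector (axis times angle).
In Python, from station import robot gives the robot as it stands.
- The arm moves only by the shell command python3 -m pendant 'ROWS'. ROWS is a JSON object whose one key "plan" holds a list of rows, each a list of 3 entries, a list of its own where there are three numbers: the shift along the tool's x, y, z in mm, then the turn, a rotation vector about the tool's x, y, z in rad, then the opening, from 0 (shut) to 1 (fully open). A call has exactly 10 rows; each row shifts and turns the commanded pose from where the row before left it, along the tool's axes as they then stand; what a row does not reach is not made up. A row lasts 1/10 s, in which the tool goes at most 50 mm and 8.59 degrees, less where a joint would pass 70% of its speed; a pose out of reach is approached as far as the arm can. A call is refused whole if a number of a shift passes 50 or a number of a turn 0.15, either way. A call with a gripper value outside its range is refused whole. The fingers move at their own pace and stop on an object; the grip force is fixed at half the most. Time passes only in rows, so rows that do not move let the fingers close, or fill a call up. It gives the time, the measured TCP pose, the force, the opening and the grip force at its end, in the units of the state.
- robot.get_state(): the state, without advancing time (a new reading comes with each control period).
- robot.read_camera(name): name is "scene" or "top" or "wrist"; returns (picture, depth): 384x512x3 uint8, red, green, blue; 384x512 float32, m along the optical axis (not along the pixel's ray), 0 where there is no reading.
- robot.get_calibration(name): a dict with "fx", "fy", "cx", "cy" (pixels), "extrinsics" (4x4, takes a point from world to camera coordinates). Camera axes: x right, y down, z forward; pixel columns grow to the right and rows downward; lengths in m; the calibration is good to about 2 mm. A picture is of the moment at which its call begins: read the wrist's pose just before it. get_calibration takes no time and is no camera call; for the wrist camera it gives the pose at the moment of the call.
- robot.finish_job(): hands the job in; it is judged then, once.
The state is a dict: "time_s": time; "joints": joint angles; "joint_vel": joint speeds; "joint_efforts": joint torques, N m; "ee_pos": TCP position; "eef_rot": TCP orientation; "wrist_force": force on the tool from outside, world axes, zero at the start; "torque": the same for the moment, N m; "grip_width": finger opening in m; "grasp_force": force on a finger pad.
Only numpy, scipy, OpenCV 4.12 (cv2) and the standard library are available. Lean on these libraries where they do the work, as an engineer would, in place of code of your own. Each camera call takes 0.05 s, during which the arm holds its last target. There are 200 camera calls.

### The job

Unlatch the sliding pane of the little display case by giving its wing knob a clockwise quarter turn, then slide the pane all the way to the left, to its stop, and leave it open for the next delivery. Stand the loose tincture bottle gently and upright on the raised ledge inside, in the middle of the gap in the row, without disturbing its neighbours or the mug and honey jar outside.

Things in the scene. Friction and masses are not known exactly. Their poses are not given: they have to be found in the camera images.
- case: Fixed wood-and-aluminium display case, 140 deep x 360 wide x 214 mm high. Origin: centre of its underside, on the counter; x away from the robot, y left along its width, z up. Robot side: a wood wall 122 mm high, above it an opening sloping up and away at 30 degrees from level. A fixed clear pane shuts its left half, the sliding pane its right half and passes over the fixed one
- slope (a point): Middle of the sloping opening, on the underside of the sliding pane's frame (frame 8 mm thick). Axes: x up-slope and away, y left as the case's, z outward along the slope's normal (30 degrees from vertical, leaning toward the robot). The opening is 132 mm along x and spans y -168 to +168 mm; tracks and wood ends stand up to 10 mm proud
- gap (a point): Middle of the gap in the bottle row, on top of the ledge: where the centre of the loose bottle's underside belongs. Axes as the case's. The ledge is 52 mm deep (x), centred here, 26 mm above the counter, 16 mm above the case floor. Neighbours' axes about 68 mm away along y, each side. With the pane open nothing is above; the upper track, 35 to 55 mm beyond in x, is 187 mm high from here
- pane (a joint): Sliding pane, aluminium frame 132 x 174 mm round a clear sheet: m moved left along the case's y. 0 = shut, 0.152 = open at its stop, which bares the case's y from -167 to -15 mm. Runs with 1 to 2 N of friction, stays where left. The latch cam holds it shut (a few mm of play) until the knob is at about 1.15 rad or more
- latch (a joint): Wing knob of the cam latch, rad, growing clockwise seen from outside, facing the slope. 0 = locked, wing pointing up-slope; 1.57 = released, at its stop, wing crosswise (along the case's y). Friction about 0.05 N m, stays where left
- latch_grip (a point): Middle of the knob's black wing, on its turning axis; moves with the pane. z axis: outward normal of the slope; x axis: along the wing, turning with it. The wing is 60 mm long, 14 mm thick, 24 mm high (12 mm either way along z). The pane's frame face is 24 mm below this point, the 38 mm round steel rose under the knob 20 mm below
- bottle: The loose brown tincture bottle with a pale cap, standing on the counter to the left of the case; 41 mm across, 120 mm tall, about 0.145 kg. Cap 29 mm across over the top 20 mm; below it the shoulder and body, 41 mm, from 104 mm down. Origin: centre of its underside, z up
- bottle_right: Loose tincture bottle, same size, on the ledge right of the gap, by the wood end; leave it. Origin: centre of its underside
- bottle_left: Loose tincture bottle, same size, on the ledge left of the gap, under the edge of the fixed pane; leave it. Origin: centre of its underside
- mug: White tea mug, 82 x 114 x 91 mm, beside the loose bottle on the counter (they may have changed places); leave it. Origin: under its middle
- honey_jar: Full honey jar, 83 mm across, 123 mm tall, on the counter beyond the loose bottle; leave it. Origin: centre of its underside

How it is judged:
By the outcome, as a careful person would: the job done as asked, in the order asked, and still so for the second after the job is handed in, with the robot touching nothing.
It also fails if it takes over 58 s, if anything falls off the work surface, if the arm or the gripper's body presses on something with over 40 N, if the wrist force passes 120 N, or if a joint passes its speed limit or range.

## Working session

There is one attempt and no reset: what is moved stays moved. The work goes in short steps, Python scripts to look and compute and a shell command to move; the robot and the scene stay as the last step left them, time stands still between calls to the robot, and variables do not carry over. Pictures are saved under pics/ and viewed, at most 10 in all, crops included, and the job is handed in when it is done.

```bash
ls; mkdir -p pics
python3 - <<'E'
from station import robot
import cv2,numpy as np,pickle
s=robot.get_state();print(s)
d={}
for n in("scene","top"):
    c=robot.get_calibration(n);p,z=robot.read_camera(n);d[n]=(p,z,c);print(n,c['fx'],c['cx'],c['cy'],np.round(c['extrinsics'],3).tolist())
pickle.dump(d,open('d0.pkl','wb'))
for n in d: cv2.imwrite(f'pics/{n}0.png',cv2.resize(d[n][0][:,:,::-1],(800,600)))
E
```

```text
pics
{'time_s': 0.0, 'joints': array([ 1.0679106 ,  0.47775493,  0.02233048,  1.55642828, -0.01151797,
        1.10931039, -0.08311441]), 'joint_vel': array([ 0.00093736, -0.00077927,  0.00039616,  0.00204308,  0.00101497,
        0.0005732 , -0.00059541]), 'joint_efforts': array([-1.61627131e-04, -5.82847095e+01,  1.53465170e+00, -2.72606313e+01,
       -5.43602253e-02,  1.69015367e-02,  1.31034085e-04]), 'ee_pos': array([ 0.25935931, -0.62248872,  0.19682166]), 'eef_rot': array([-3.07890370e+00, -6.15784328e-01,  7.14161219e-04]), 'wrist_force': array([-0.6163475 ,  1.00792563,  0.78735445]), 'torque': array([ 0.00650648, -0.01750079, -0.03610998]), 'grasp_force': 0.0, 'grip_width': 0.08782639346599129}
scene 491.45866275169504 248.37744290275285 191.15189412651054 [[-0.324, -0.946, 0.006, 0.195], [-0.83, 0.281, -0.482, 0.484], [0.455, -0.161, -0.876, 1.384], [0.0, 0.0, 0.0, 1.0]]
top 354.18370613846855 255.29332933851728 191.62548175815925 [[-0.236, -0.972, -0.009, 0.16], [-0.751, 0.188, -0.633, 0.497], [0.617, -0.143, -0.774, 0.667], [0.0, 0.0, 0.0, 1.0]]
```

View pics/scene0.png

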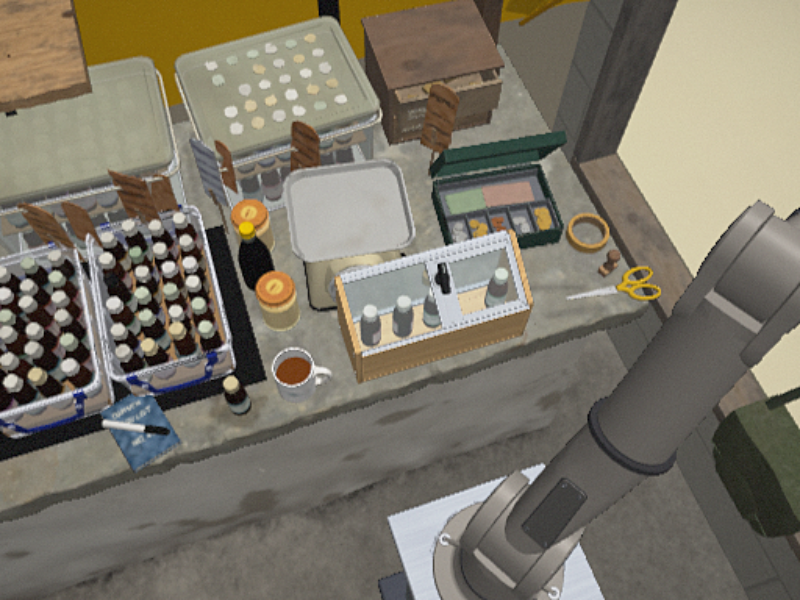

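View pics/top0.png

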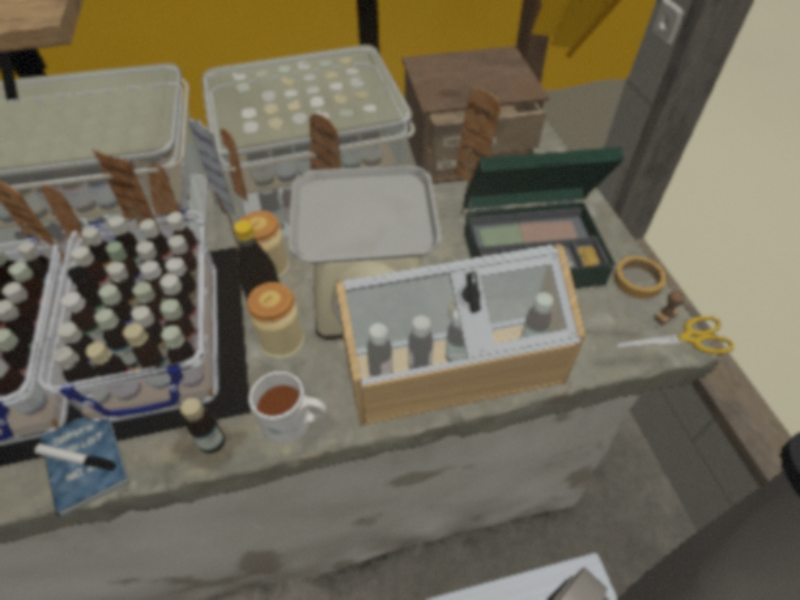

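The scene view shows the case (front left corner at about 361,380, knob at 443,278), the loose bottle at 235,393 with the mug right of it at 294,373, and the honey jar at 277,298. The top view shows the same layout, blurrier. Next I crop and turn pixels into points.

```bash
cat > h.py <<'E'
import numpy as np,cv2
from scipy.spatial.transform import Rotation as R
def ray(c,u,v):
    E=c['extrinsics'];d=np.array([(u-c['cx'])/c['fx'],(v-c['cy'])/c['fy'],1.]);
    return -E[:3,:3].T@E[:3,3],E[:3,:3].T@d
def onz(c,u,v,z):
    o,d=ray(c,u,v);return o+d*(z-o[2])/d[2]
def dep(c,Z,u,v):
    o,d=ray(c,u,v);return o+d*Z[int(round(v)),int(round(u))]
def cloud(c,Z):
    v,u=np.mgrid[:384,:512];E=c['extrinsics']
    P=np.stack([(u-c['cx'])/c['fx']*Z,(v-c['cy'])/c['fy']*Z,Z],-1);return (P-E[:3,3])@E[:3,:3]
def proj(c,p):
    E=c['extrinsics'];q=E[:3,:3]@np.asarray(p)+E[:3,3];return np.array([c['fx']*q[0]/q[2]+c['cx'],c['fy']*q[1]/q[2]+c['cy']])
E
python3 - <<'E'
from h import *
import pickle
d=pickle.load(open('d0.pkl','rb'));k=.64
p,z,c=d['scene'];
for n,uv in dict(fl=(361,380),fr=(527,340),cap=(233,382),capb=(237,408),mug=(294,373),jar=(277,285),knob=(443,278)).items():
    u,v=np.array(uv)*k;print(n,'z0',onz(c,u,v,0).round(3),'dep',dep(c,z,u,v).round(3))
a=p[140:250,205:350];b=d['top'][0][150:270,210:380]
cv2.imwrite('pics/c0.png',np.vstack([cv2.resize(a,(560,425),interpolation=2),])[:,:,::-1])
E
```

```text
fl z0 [0.424 0.119 0.   ] dep [0.416 0.121 0.021]
fr z0 [ 0.399 -0.237  0.   ] dep [ 0.401 -0.239 -0.005]
cap z0 [0.503 0.365 0.   ] dep [0.449 0.358 0.118]
capb z0 [0.446 0.371 0.   ] dep [0.428 0.368 0.044]
mug z0 [0.483 0.243 0.   ] dep [0.458 0.244 0.056]
jar z0 [0.694 0.223 0.   ] dep [0.62  0.227 0.125]
knob z0 [ 0.595 -0.124  0.   ] dep [ 0.479 -0.064  0.22 ]
```

View pics/c0.png

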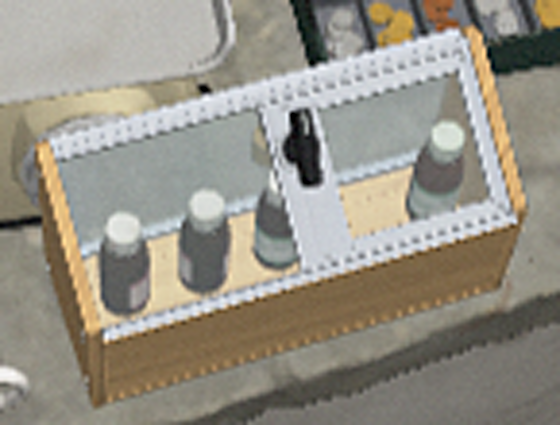

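The crop shows the case with pane shut, the black wing (about 303,148 in the crop) pointing up-slope on the centre stile, the right neighbour's cap at (447,137) and the left neighbour half hidden under the stile. Now I fit the case pose from depth.

```bash
cat > fit.py <<'E'
from h import *
import pickle
from scipy.optimize import least_squares
d=pickle.load(open('d0.pkl','rb'))
for n in('scene','top'):
    p,Z,c=d[n];P=cloud(c,Z);ok=Z>0
    print(n,'table z',np.median(P[ok&(abs(P[...,2])<.02)&(abs(P[...,0]-.45)<.05)&(abs(P[...,1]-.3)<.2)][:,2]).round(4))
    hsv=cv2.cvtColor(p,cv2.COLOR_RGB2HSV)
    m=ok&(P[...,2]>.02)&(P[...,2]<.112)&(abs(P[...,0]-.412)<.04)&(P[...,1]<.115)&(P[...,1]>-.235)
    Q=P[m];
    for _ in range(4):
        a,b=np.polyfit(Q[:,1],Q[:,0],1);r=Q[:,0]-a*Q[:,1]-b;Q=Q[abs(r)<.006]
    yaw=-np.arctan(a);print(' front x=%.4f*y+%.4f yaw %.4f n %d std %.4f'%(a,b,yaw,len(Q),r.std()))
    cy,sy=np.cos(yaw),np.sin(yaw)
    w=ok&(P[...,2]>.03)&(P[...,2]<.11)
    L=P@np.array([[cy,-sy,0],[sy,cy,0],[0,0,1]])  # case-aligned
    fx=np.median(L[m][:,0])
    w&=abs(L[...,0]-fx)<.006
    ww=w&(L[...,1]>-.32)&(L[...,1]<.2);print(' front x',fx.round(4),'y ext',np.percentile(L[ww][:,1],[0.3,99.7]).round(4))
    # wing: dark
    k=ok&(hsv[...,2]<55)&(P[...,2]>.17)&(P[...,2]<.27)&(abs(P[...,0]-.48)<.1)&(abs(P[...,1]+.06)<.06)
    v,u=np.nonzero(k);print(' knob px',u.mean(),v.mean(),len(u),'rot pts',L[k].mean(0).round(4),L[k].min(0).round(4),L[k].max(0).round(4))
E
python3 fit.py
```

```text
scene table z 0.001
 front x=0.0193*y+0.4158 yaw -0.0193 n 1261 std 0.0013
 front x 0.4157 y ext [-0.2211  0.1369]
 knob px 283.0 178.59 100 rot pts [ 0.482  -0.054   0.2141] [ 0.4552 -0.064   0.1933] [ 0.5113 -0.045   0.234 ]
top table z 0.0022
 front x=0.0195*y+0.4160 yaw -0.0195 n 2444 std 0.0007
 front x 0.416 y ext [-0.2198  0.1379]
 knob px 301.4186046511628 188.63953488372093 86 rot pts [ 0.4781 -0.0514  0.2126] [ 0.4565 -0.0579  0.1985] [ 0.4981 -0.0461  0.2303]
```

```bash
cat >> h.py <<'E'
YAW=-.0194
cy,sy=np.cos(YAW),np.sin(YAW);s3,c3=.5,np.sqrt(.75)
RC=np.array([[cy,-sy,0],[sy,cy,0],[0,0,1.]])      # case axes as columns
C0=RC@np.array([.486,-.0415,0])
RS=RC@np.array([[c3,0,-s3],[0,1,0],[s3,0,c3]])    # slope axes
def tocase(P): return (P-C0)@RC
def toslope(P): return (P-C0)@RS   # about case origin
E
python3 - <<'E'
from h import *
import pickle
d=pickle.load(open('d0.pkl','rb'))
print('C0',C0)
for n in('scene','top'):
    p,Z,c=d[n];P=cloud(c,Z);ok=Z>0;S=toslope(P);K=tocase(P);hsv=cv2.cvtColor(p,cv2.COLOR_RGB2HSV)
    inc=ok&(abs(K[...,0])<.068)&(abs(K[...,1])<.166)&(K[...,2]>.1)
    m=inc&(K[...,1]>-.03)&(K[...,1]<.0)&(hsv[...,2]>120)
    h,e=np.histogram(S[m][:,2],bins=np.arange(.12,.2,.004));print(n,'stile n hist',dict(zip(e.round(3),h)))
    k=inc&(hsv[...,2]<60)&(S[...,2]>.145)&(abs(K[...,1]+.01)<.04)
    A=S[k];print(' wing: s pct',np.percentile(A[:,0],[2,50,98]).round(4),'y',np.percentile(A[:,1],[2,50,98]).round(4),'n',np.percentile(A[:,2],[2,50,90,98]).round(4))
    T=A[A[:,2]>np.percentile(A[:,2],97)-.008];print(' top pts',len(T),T.min(0).round(4),T.max(0).round(4),T.mean(0).round(4))
    # caps under known top height .146
    mm=inc&(K[...,2]<.152)&(K[...,2]>.138)&(K[...,0]>-.03)
    for lo,hi in((-.167,-.1),(-.1,-.03),(-.01,.06)):
        q=K[mm&(K[...,1]>lo)&(K[...,1]<hi)]
        if len(q):print(' cap',len(q),q.mean(0).round(4),q.min(0).round(3),q.max(0).round(3))
    # loose bottle, mug, jar
    b=ok&(P[...,2]>.112)&(P[...,2]<.13)&(abs(P[...,0]-.44)<.05)&(abs(P[...,1]-.363)<.05);q=P[b];print(' bottle cap',len(q),q.mean(0).round(4),q.min(0).round(3),q.max(0).round(3))
    b=ok&(P[...,2]>.02)&(P[...,2]<.1)&(abs(P[...,0]-.46)<.09)&(P[...,1]>.15)&(P[...,1]<.325);q=P[b];print(' mug',np.percentile(q,[1,50,99],axis=0).round(3).tolist())
    b=ok&(P[...,2]>.115)&(abs(P[...,0]-.62)<.06)&(abs(P[...,1]-.227)<.06);q=P[b];print(' jar',q.mean(0).round(3))
E
```

```text
C0 [ 0.4851035 -0.05092    0.       ]
scene stile n hist {np.float64(0.12): np.int64(0), np.float64(0.124): np.int64(1), np.float64(0.128): np.int64(0), np.float64(0.132): np.int64(0), np.float64(0.136): np.int64(0), np.float64(0.14): np.int64(11), np.float64(0.144): np.int64(12), np.float64(0.148): np.int64(16), np.float64(0.152): np.int64(91), np.float64(0.156): np.int64(140), np.float64(0.16): np.int64(75), np.float64(0.164): np.int64(12), np.float64(0.168): np.int64(3), np.float64(0.172): np.int64(1), np.float64(0.176): np.int64(0), np.float64(0.18): np.int64(0), np.float64(0.184): np.int64(1), np.float64(0.188): np.int64(6), np.float64(0.192): np.int64(3), np.float64(0.196): np.int64(0)}
 wing: s pct [0.0794 0.1044 0.132 ] y [-0.0224 -0.0125 -0.005 ] n [0.1678 0.1905 0.1964 0.1975]
 top pts 64 [ 0.0782 -0.0232  0.1896] [ 0.1325 -0.0074  0.2006] [ 0.1033 -0.0147  0.1933]
 cap 81 [-0.0223  0.0303  0.1477] [-0.03   0.003  0.14 ] [-0.009  0.059  0.152]
 bottle cap 76 [0.4462 0.3629 0.1204] [0.433 0.349 0.113] [0.462 0.375 0.128]
 mug [[0.415, 0.181, 0.022], [0.45, 0.241, 0.058], [0.
[... 451 characters left out ...]
p.float64(0.168): np.int64(3), np.float64(0.172): np.int64(3), np.float64(0.176): np.int64(0), np.float64(0.18): np.int64(0), np.float64(0.184): np.int64(1), np.float64(0.188): np.int64(10), np.float64(0.192): np.int64(2), np.float64(0.196): np.int64(0)}
 wing: s pct [0.0783 0.0998 0.1235] y [-0.0164 -0.0099 -0.005 ] n [0.1697 0.1912 0.1945 0.1953]
 top pts 78 [ 0.0767 -0.0168  0.1876] [ 0.128  -0.0064  0.1964] [ 0.0979 -0.0112  0.1922]
 cap 121 [-0.0246  0.0326  0.1485] [-0.03   0.005  0.143] [-0.017  0.06   0.152]
 bottle cap 133 [0.4454 0.3635 0.1211] [0.433 0.351 0.112] [0.461 0.377 0.126]
 mug [[0.416, 0.181, 0.023], [0.449, 0.243, 0.059], [0.494, 0.283, 0.094]]
 jar [0.62  0.221 0.146]
```

```bash
cat >> h.py <<'E'
RK=np.column_stack([-RS[:,0],RS[:,1],-RS[:,2]])   # knob grasp, tool y = case y
TZ=RK[:,2]
def rows(s,pts,Rt,N):
    """suggested rows: through world pts evenly to Rt, N rows (numbers to be typed)"""
    R0=R.from_rotvec(s['eef_rot']);w=(R0.inv()*R.from_matrix(Rt)).as_rotvec()
    P=np.vstack([s['ee_pos'],pts]);t=np.linspace(0,len(P)-1,N+1)
    Q=np.column_stack([np.interp(t,range(len(P)),P[:,i]) for i in range(3)])
    print('turn/row',(w/N).round(3),'total',w.round(3))
    for i in range(N):
        Rc=(R0*R.from_rotvec(w*i/N)).as_matrix();print(i,(Rc.T@(Q[i+1]-Q[i])*1e3).round(0).astype(int).tolist())
G=C0+RS@np.array([.1045,-.0125,.182])
E
python3 - <<'E'
from h import *
from station import robot
s=robot.get_state();print('grip',G,'TZ',TZ)
rows(s,[[.30,-.45,.36],G-TZ*.12],RK,20)
E
```

```text
grip [ 0.48436076 -0.06340794  0.20986662] TZ [ 0.49990591 -0.00969939 -0.8660254 ]
turn/row [-0.035 -0.008 -0.132] total [-0.709 -0.151 -2.644]
0 [10, -14, -16]
1 [12, -12, -17]
2 [13, -10, -17]
3 [14, -8, -18]
4 [15, -5, -18]
5 [15, -2, -18]
6 [15, 0, -18]
7 [15, 3, -19]
8 [14, 6, -18]
9 [13, 8, -18]
10 [37, 18, -1]
11 [34, 23, 0]
12 [31, 27, 0]
13 [27, 31, 1]
14 [23, 34, 2]
15 [18, 37, 3]
16 [13, 39, 4]
17 [8, 40, 6]
18 [3, 40, 7]
19 [-3, 40, 8]
```

```bash
python3 -m pendant '{"plan":[[[10,-14,-16],[-0.035,-0.008,-0.132],1],[[12,-12,-17],[-0.035,-0.008,-0.132],1],[[13,-10,-17],[-0.035,-0.008,-0.132],1],[[14,-8,-18],[-0.035,-0.008,-0.132],1],[[15,-5,-18],[-0.035,-0.008,-0.132],1],[[15,-2,-18],[-0.035,-0.008,-0.132],1],[[15,0,-18],[-0.035,-0.008,-0.132],1],[[15,3,-19],[-0.035,-0.008,-0.132],1],[[14,6,-18],[-0.035,-0.008,-0.132],1],[[13,8,-18],[-0.035,-0.008,-0.132],1]]}'
python3 -m pendant '{"plan":[[[37,18,-1],[-0.035,-0.008,-0.132],1],[[34,23,0],[-0.035,-0.008,-0.132],1],[[31,27,0],[-0.035,-0.008,-0.132],1],[[27,31,1],[-0.035,-0.008,-0.132],1],[[23,34,2],[-0.035,-0.008,-0.132],1],[[18,37,3],[-0.035,-0.008,-0.132],1],[[13,39,4],[-0.035,-0.008,-0.132],1],[[8,40,6],[-0.035,-0.008,-0.132],1],[[3,40,7],[-0.035,-0.008,-0.132],1],[[-3,40,8],[-0.035,-0.008,-0.132],1]]}'
python3 - <<'E'
from h import *
from station import robot
s=robot.get_state();print(s['joints'])
rows(s,[G-TZ*.12],RK,5)
c=robot.get_calibration('wrist');p,z=robot.read_camera('wrist')
import pickle;pickle.dump((p,z,c,s),open('w1.pkl','wb'))
print(proj(c,G));cv2.imwrite('pics/w1.png',p[:,:,::-1])
E
```

```text
time_s: 1.1
ee_pos: [0.2995, -0.452, 0.3596]
eef_rot: [1.817, 2.141, -0.013]
wrist_force: [1.0, -1.0, 0.5]
grip_width: 0.0879
grasp_force: 0.0
time_s: 2.1
ee_pos: [0.4316, -0.0663, 0.3071]
eef_rot: [0.025, 2.626, -0.016]
wrist_force: [0.5, -0.4, 0.9]
grip_width: 0.0879
grasp_force: 0.0
[ 0.46558556 -0.32905179 -0.34191592  2.280789   -0.2406832   0.66745809
  1.81536857]
turn/row [-0.001 -0.002  0.   ] total [-0.006 -0.008  0.002]
0 [1, 1, -2]
1 [1, 1, -2]
2 [1, 1, -2]
3 [1, 1, -2]
4 [1, 1, -2]
[259.61353311 183.28882126]
```

View pics/w1.png

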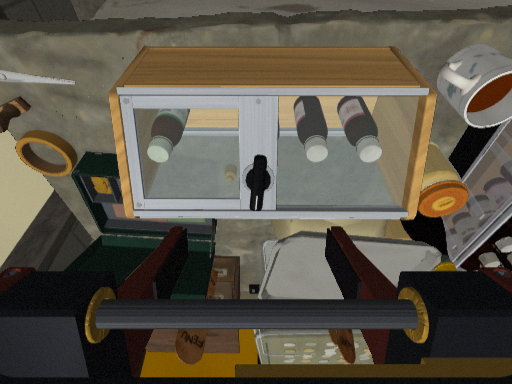

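The wrist view shows the wing at about (258,182), case corners at (110,92)-(435,92), right neighbour's cap at (160,150), left neighbour's cap at (316,149), and mug at (482,88). Refine the wing and neighbours from here.

Run:
```python
from h import *
import pickle
p,Z,c,s=pickle.load(open('w1.pkl','rb'))
P=cloud(c,Z);S=toslope(P);K=tocase(P);ok=Z>0
m=((p.max(-1)<60)).astype(np.uint8);m[:, :225]=0;m[:,295:]=0;m[:140]=0;m[214:]=0
v,u=np.nonzero(m);print(len(u),'u',u.min(),u.max(),'v',v.min(),v.max(),cv2.minAreaRect(np.column_stack([u,v]).astype(np.float32)))
A=S[(m>0)&ok&(S[...,2]>.175)];print('wing depth',np.percentile(A,[1,50,99],axis=0).round(4).tolist())
T=A[A[:,2]>.189];print('top',T.min(0).round(4),T.max(0).round(4),T.mean(0).round(4))
st=ok&(S[...,2]>.145)&(S[...,2]<.17)&(abs(S[...,1]+.01)<.02)&(p.min(-1)>120);print('face n',np.median(S[st][:,2]))
# case corners along front face top
w=ok&(K[...,2]>.03)&(K[...,2]<.11)&(abs(K[...,0]+.07)<.012);a,b=np.polyfit(K[w][:,1],K[w][:,0],1);print('front',a.round(4),b.round(4),np.percentile(K[w][:,1],[.5,99.5]).round(4))
g=cv2.cvtColor(p,cv2.COLOR_RGB2HSV)
for n,(u0,v0) in dict(r=(160,150),l=(316,149),l2=(370,149)).items():
    o,d=ray(c,u0,v0);q=tocase(onz(c,u0,v0,.146));print(n,q.round(4),'pix',p[v0,u0])
    mm=np.zeros((384,512),np.uint8)
    cv2.floodFill(p.copy(),np.zeros((386,514),np.uint8),(u0,v0),0,(14,)*3,(14,)*3,4|cv2.FLOODFILL_MASK_ONLY)
    k=np.zeros((386,514),np.uint8);cv2.floodFill(p.copy(),k,(u0,v0),0,(25,)*3,(25,)*3,4|cv2.FLOODFILL_MASK_ONLY|cv2.FLOODFILL_FIXED_RANGE);v,u=np.nonzero(k[1:-1,1:-1]);print(len(u),u.min(),u.max(),v.min(),v.max())
```

```text
840 u 246 276 v 155 210 ((259.16107177734375, 182.58724975585938), (55.21220779418945, 25.86583709716797), 81.57302856445312)
wing depth [[0.0741, -0.0229, 0.1794], [0.0995, -0.0142, 0.1912], [0.1319, -0.006, 0.1931]]
top [ 0.0743 -0.0229  0.189 ] [ 0.1328 -0.006   0.1937] [ 0.1016 -0.0145  0.1912]
face n 0.15691472856087224
front 0.0035 -0.0695 [-0.1764  0.2995]
r [ 0.0042 -0.1382  0.146 ] pix [178 190 173]
258 148 167 146 161
l [0.0016 0.0583 0.146 ] pix [174 177 167]
286 306 327 145 161
l2 [0.0013 0.1259 0.146 ] pix [173 175 167]
290 360 381 145 161
```

```bash
cat >> h.py <<'E'
G=C0+RS@np.array([.1035,-.0143,.181])
E
python3 - <<'E'
from h import *
from station import robot
s=robot.get_state();rows(s,[G+TZ*.016],RK,7)
E
```

```text
turn/row [-0.    -0.001  0.002] total [-0.002 -0.008  0.013]
0 [1, 0, 18]
1 [1, 0, 18]
2 [1, 0, 18]
3 [1, 0, 18]
4 [1, 0, 18]
5 [1, 0, 18]
6 [1, 0, 18]
```

```bash
python3 -m pendant '{"plan":[[[1,0,18],[0,0,0.003],1],[[1,0,18],[0,0,0.003],1],[[1,0,18],[0,0,0.003],1],[[1,0,18],[0,0,0.003],1],[[1,0,18],[0,0,0],1],[[0,0,12],[0,0,0],1],[[0,0,0],[0,0,0],1],[[0,0,0],[0,0,0],1],[[0,0,0],[0,0,0],1],[[0,0,0],[0,0,0],1]]}'
python3 - <<'E'
from h import *
from station import robot
s=robot.get_state();print(s['joints'].round(2));rows(s,[G+TZ*.016],RK,1)
E
```

```text
time_s: 3.15
ee_pos: [0.4779, -0.07, 0.2174]
eef_rot: [0.049, 2.624, -0.012]
wrist_force: [0.6, -0.3, -0.8]
grip_width: 0.088
grasp_force: 0.0
[ 0.51 -0.11 -0.46  2.35 -0.13  0.38  1.68]
turn/row [-0.009 -0.006 -0.015] total [-0.009 -0.006 -0.015]
0 [-1, 5, 27]
```

```bash
python3 -m pendant '{"plan":[[[0,2,9],[-0.005,-0.003,-0.007],1],[[0,2,9],[-0.004,-0.003,-0.008],1],[[-1,1,9],[0,0,0],1],[[0,0,0],[0,0,0],1],[[0,0,0],[0,0,0],0],[[0,0,0],[0,0,0],0],[[0,0,0],[0,0,0],0],[[0,0,0],[0,0,0],0],[[0,0,0],[0,0,0],0],[[0,0,0],[0,0,0],0]]}'
python3 - <<'E'
from h import *
from station import robot
s=robot.get_state();print(s['joints'].round(2),s['torque'].round(2));rows(s,[G+TZ*.016],RK,1)
E
```

```text
time_s: 4.15
ee_pos: [0.4922, -0.0653, 0.1939]
eef_rot: [0.026, 2.619, -0.006]
wrist_force: [-0.4, -0.5, -0.3]
grip_width: 0.0437
grasp_force: 0.0
[ 0.51 -0.04 -0.49  2.35 -0.06  0.3   1.62] [ 0.01  0.32 -0.02]
turn/row [ 0.001 -0.001 -0.   ] total [ 0.001 -0.001 -0.   ]
0 [0, 0, -1]
```

```bash
python3 -m pendant '{"plan":[[[0,0,0],[0,0,0],0],[[0,0,0],[0,0,0],0],[[0,0,0],[0,0,0],0],[[0,0,0],[0,0,0],0],[[0,0,0],[0,0,0],0],[[0,0,0],[0,0,0],0],[[0,0,0],[0,0,0],0],[[0,0,0],[0,0,0],0],[[0,0,0],[0,0,0],0],[[0,0,0],[0,0,0],0]]}'
```

```text
time_s: 5.15
ee_pos: [0.4922, -0.0653, 0.1937]
eef_rot: [0.026, 2.619, -0.005]
wrist_force: [-0.3, -1.0, -0.5]
grip_width: 0.0136
grasp_force: 29.3
```

```bash
python3 -m pendant '{"plan":[[[0,0,0],[0,0,0.08],0],[[0,0,0],[0,0,0.08],0],[[0,0,0],[0,0,0.08],0],[[0,0,0],[0,0,0.08],0],[[0,0,0],[0,0,0.08],0],[[0,0,0],[0,0,0.08],0],[[0,0,0],[0,0,0.08],0],[[0,0,0],[0,0,0.08],0],[[0,0,0],[0,0,0.08],0],[[0,0,0],[0,0,0.08],0]]}'
python3 - <<'E'
from h import *
from station import robot
s=robot.get_state();print(s['joints'].round(2),s['torque'].round(2),s['wrist_force']);rows(s,[G+TZ*.016],RK@R.from_rotvec([0,0,np.pi/2]).as_matrix(),1)
E
```

```text
time_s: 6.15
ee_pos: [0.4924, -0.0649, 0.1939]
eef_rot: [1.057, 2.426, 0.272]
wrist_force: [0.5, 0.4, -0.0]
grip_width: 0.0134
grasp_force: 29.3
[ 0.57 -0.03 -0.54  2.35 -0.06  0.3   0.83] [0.07 0.24 0.07] [ 0.4783635   0.41199503 -0.03529285]
turn/row [-0.    -0.002  0.768] total [-0.    -0.002  0.768]
0 [0, 0, -1]
```

```bash
python3 -m pendant '{"plan":[[[0,0,0],[0,0,0.09],0],[[0,0,0],[0,0,0.09],0],[[0,0,0],[0,0,0.09],0],[[0,0,0],[0,0,0.09],0],[[0,0,0],[0,0,0.09],0],[[0,0,0],[0,0,0.09],0],[[0,0,0],[0,0,0.09],0],[[0,0,0],[0,0,0.09],0],[[0,0,0],[0,0,0.05],0],[[0,0,0],[0,0,0],0]]}'
python3 - <<'E'
from h import *
from station import robot
s=robot.get_state();print(s['joints'].round(2),s['torque'].round(2),s['wrist_force']);Rt=RK@R.from_rotvec([0,0,np.pi/2]).as_matrix();rows(s,[G+TZ*.016],Rt,1);
rows(s,[G+TZ*.016+RC[:,1]*.152],Rt,10)
E
```

```text
time_s: 7.15
ee_pos: [0.4927, -0.0647, 0.1941]
eef_rot: [1.943, 1.908, 0.512]
wrist_force: [2.7, 1.1, 0.4]
grip_width: 0.0132
grasp_force: 30.0
[ 0.62 -0.03 -0.6   2.35 -0.07  0.3   0.07] [0.14 0.02 0.26] [2.68030273 1.07570467 0.43795702]
turn/row [-0.    -0.001  0.001] total [-0.    -0.001  0.001]
0 [-1, 0, -1]
turn/row [-0. -0.  0.] total [-0.    -0.001  0.001]
0 [15, 0, 0]
1 [15, 0, 0]
2 [15, 0, 0]
3 [15, 0, 0]
4 [15, 0, 0]
5 [15, 0, 0]
6 [15, 0, 0]
7 [15, 0, 0]
8 [15, 0, 0]
9 [15, 0, 0]
```

```bash
python3 -m pendant '{"plan":[[[8,0,0],[0,0,0],0],[[14,0,0],[0,0,0],0],[[16,0,0],[0,0,0],0],[[16,0,0],[0,0,0],0],[[16,0,0],[0,0,0],0],[[16,0,0],[0,0,0],0],[[16,0,0],[0,0,0],0],[[16,0,0],[0,0,0],0],[[14,0,0],[0,0,0],0],[[8,0,0],[0,0,0],0]]}'
python3 - <<'E'
from h import *
from station import robot
s=robot.get_state();print(s['joints'].round(2),s['torque'].round(2),s['wrist_force']@RS);Rt=RK@R.from_rotvec([0,0,np.pi/2]).as_matrix()
rows(s,[G+TZ*.016+RC[:,1]*.152],Rt,1)
E
```

```text
time_s: 8.15
ee_pos: [0.4954, 0.0755, 0.1942]
eef_rot: [1.941, 1.91, 0.511]
wrist_force: [5.0, -2.2, -2.9]
grip_width: 0.0134
grasp_force: 29.9
[ 0.51 -0.   -0.91  2.32  0.56  0.39 -0.89] [-0.41 -0.37 -0.07] [ 2.87191937 -2.14225436 -5.0162493 ]
turn/row [-0.    -0.002  0.003] total [-0.    -0.002  0.003]
0 [11, 0, -1]
```

Moving well. Push on gently to the stop (a few mm beyond nominal).

```bash
python3 -m pendant '{"plan":[[[4,0,-0.3],[0,0,0],0],[[4,0,-0.3],[0,0,0],0],[[3,0,0],[0,0,0],0],[[1,0,0],[0,0,0],0],[[1,0,0],[0,0,0],0],[[1,0,0],[0,0,0],0],[[1,0,0],[0,0,0],0],[[0,0,0],[0,0,0],0],[[0,0,0],[0,0,0],0],[[0,0,0],[0,0,0],0]]}'
python3 - <<'E'
from h import *
from station import robot
s=robot.get_state();print(s['torque'].round(2),s['wrist_force']@RS);Rt=RK@R.from_rotvec([0,0,np.pi/2]).as_matrix()
rows(s,[G+TZ*.016+RC[:,1]*.152],Rt,1)
E
```

```text
time_s: 9.15
ee_pos: [0.4954, 0.0866, 0.1942]
eef_rot: [1.945, 1.905, 0.506]
wrist_force: [12.1, -7.1, -9.2]
grip_width: 0.013
grasp_force: 30.0
[-1.5  -1.04 -0.72] [  6.00460179  -6.8326868  -14.10151761]
turn/row [-0.002  0.003 -0.001] total [-0.002  0.003 -0.001]
0 [0, 0, -1]
```

```bash
python3 -m pendant '{"plan":[[[-2,0,-0.5],[0,0,0],0],[[0,0,0],[0,0,0],0.5],[[0,0,0],[0,0,0],0.5],[[0,0,0],[0,0,0],0.5],[[0,0,0],[0,0,0],0.5],[[0,0,-15],[0,0,0],0.5],[[0,0,-20],[0,0,0],0.5],[[0,0,-25],[0,0,0],0.6],[[0,0,-30],[0,0,0],0.6],[[0,0,-30],[0,0,0],0.6]]}'
python3 - <<'E'
from h import *
from station import robot
import pickle
s=robot.get_state();print(s['joints'].round(2),s['ee_pos'])
d={}
for n in("scene","top","wrist"):
    c=robot.get_calibration(n);p,z=robot.read_camera(n);d[n]=(p,z,c)
pickle.dump(d,open('d1.pkl','wb'))
a=d['wrist'][0];b=d['scene'][0][130:300,120:350]
cv2.imwrite('pics/d1.png',np.hstack([cv2.resize(a,(440,330)),cv2.resize(b,(360,330))])[:,:,::-1])
E
```

```text
time_s: 10.15
ee_pos: [0.4336, 0.0891, 0.2998]
eef_rot: [1.944, 1.909, 0.511]
wrist_force: [0.5, 0.3, 0.6]
grip_width: 0.0526
grasp_force: 0.0
[ 0.34 -0.33 -0.67  2.27 -0.04  0.65 -0.35] [0.43362443 0.08910639 0.29980151]
```

View pics/d1.png

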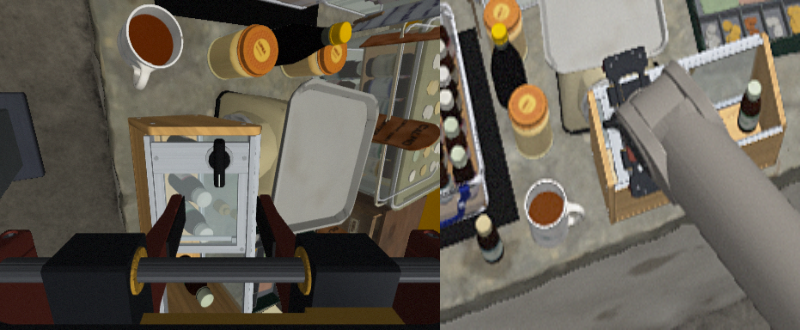

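The wrist view (rotated) shows the wing now crosswise on the opened pane; the scene crop shows the case's right half bare, and mug, jar, and bottle undisturbed. Now go to the loose bottle.

Run:
```python
from h import *
from station import robot
s=robot.get_state()
rows(s,[[.435,.363,.20]],RK,13)
```

```text
turn/row [ 0.     0.    -0.121] total [ 2.000e-03  1.000e-03 -1.569e+00]
0 [21, -4, 6]
1 [21, -2, 6]
2 [21, 1, 6]
3 [21, 4, 6]
4 [21, 6, 6]
5 [20, 8, 6]
6 [19, 11, 6]
7 [17, 13, 6]
8 [15, 15, 6]
9 [14, 17, 6]
10 [11, 18, 6]
11 [9, 19, 6]
12 [7, 20, 6]
```

```bash
python3 -m pendant '{"plan":[[[21,-4,2],[0,0,-0.121],0.65],[[21,-2,4],[0,0,-0.121],0.65],[[21,1,6],[0,0,-0.121],0.65],[[21,4,6],[0,0,-0.121],0.65],[[21,6,6],[0,0,-0.121],0.65],[[20,8,6],[0,0,-0.121],0.65],[[19,11,6],[0,0,-0.121],0.65],[[17,13,6],[0,0,-0.121],0.65],[[15,15,6],[0,0,-0.121],0.65],[[14,17,6],[0,0,-0.121],0.65]]}'
python3 -m pendant '{"plan":[[[11,18,6],[0,0,-0.12],0.65],[[9,19,6],[0,0,-0.12],0.65],[[7,20,9],[0,0,-0.12],0.65],[[0,0,0],[0,0,0],0.65],[[0,0,0],[0,0,0],0.65],[[0,0,0],[0,0,0],0.65],[[0,0,0],[0,0,0],0.65],[[0,0,0],[0,0,0],0.65],[[0,0,0],[0,0,0],0.65],[[0,0,0],[0,0,0],0.65]]}'
python3 - <<'E'
from h import *
from station import robot
import pickle
s=robot.get_state();print(s['joints'].round(2))
c=robot.get_calibration('wrist');p,z=robot.read_camera('wrist');pickle.dump((p,z,c,s),open('w2.pkl','wb'))
P=cloud(c,z);ok=z>0
b=ok&(P[...,2]>.112)&(P[...,2]<.13)&(abs(P[...,0]-.447)<.03)&(abs(P[...,1]-.363)<.03);q=P[b];print('cap',len(q),q.mean(0).round(4),q.min(0).round(3),q.max(0).round(3))
b=ok&(P[...,2]>.02)&(P[...,2]<.1)&(abs(P[...,0]-.447)<.04)&(abs(P[...,1]-.363)<.04);q=P[b];print('body',len(q),q.min(0).round(3),q.max(0).round(3))
print(proj(c,[.447,.363,.12]))
T=np.array([.447,.363,.097])+TZ*.019
rows(s,[T-TZ*.05,T],RK,10)
E
```

```text
time_s: 11.3
ee_pos: [0.4287, 0.3003, 0.2298]
eef_rot: [0.489, 2.579, 0.121]
wrist_force: [-0.2, -0.4, 0.7]
grip_width: 0.0568
grasp_force: 0.0
time_s: 12.3
ee_pos: [0.4295, 0.3613, 0.2068]
eef_rot: [0.027, 2.619, -0.005]
wrist_force: [0.4, 0.0, 0.5]
grip_width: 0.0573
grasp_force: 0.0
[-0.05  0.38 -1.24  2.07  1.04  1.06 -0.3 ]
cap 603 [0.4452 0.3653 0.1192] [0.433 0.352 0.112] [0.461 0.379 0.122]
body 1622 [0.426 0.345 0.02 ] [0.457 0.386 0.1  ]
[257.26067938 164.46912327]
turn/row [ 0. -0. -0.] total [ 0.001 -0.001 -0.001]
0 [8, 0, 15]
1 [8, 0, 15]
2 [8, 0, 15]
3 [8, 0, 15]
4 [8, 0, 15]
5 [0, 0, 10]
6 [0, 0, 10]
7 [0, 0, 10]
8 [0, 0, 10]
9 [0, 0, 10]
```

```bash
python3 -m pendant '{"plan":[[[8,1,15],[0,0,0],0.65],[[8,1,15],[0,0,0],0.65],[[8,1,15],[0,0,0],0.65],[[8,1,15],[0,0,0],0.65],[[8,0,15],[0,0,0],0.65],[[0,0,10],[0,0,0],0.65],[[0,0,10],[0,0,0],0.65],[[0,0,10],[0,0,0],0.65],[[0,0,0],[0,0,0],0.65],[[0,0,0],[0,0,0],0.65]]}'
python3 - <<'E'
from h import *
from station import robot
s=robot.get_state();print(s['joints'].round(2))
T=np.array([.447,.365,.097])+TZ*.019
rows(s,[T],RK,1)
E
```

```text
time_s: 13.35
ee_pos: [0.4472, 0.3655, 0.0957]
eef_rot: [0.026, 2.619, -0.005]
wrist_force: [0.1, -0.4, 0.4]
grip_width: 0.0568
grasp_force: 0.0
[-0.21  0.58 -1.07  2.14  1.32  1.03 -0.55]
turn/row [ 0.001 -0.002 -0.001] total [ 0.001 -0.002 -0.001]
0 [0, 0, 18]
```

```bash
python3 -m pendant '{"plan":[[[0,0,9],[0,0,0],0.65],[[0,0,9],[0,0,0],0.65],[[0,0,0],[0,0,0],0.65],[[0,0,0],[0,0,0],0.3],[[0,0,0],[0,0,0],0.3],[[0,0,0],[0,0,0],0.3],[[0,0,0],[0,0,0],0.3],[[0,0,0],[0,0,0],0.3],[[0,0,0],[0,0,0],0.3],[[0,0,0],[0,0,0],0.3]]}'
python3 - <<'E'
from h import *
from station import robot
s=robot.get_state();print(s['joints'].round(2))
T=np.array([.447,.365,.097])+TZ*.019
rows(s,[T],RK,1)
print('lift rows');rows(s,[s['ee_pos']+[0.03,0,.26]],RK,10)
E
```

```text
time_s: 14.35
ee_pos: [0.4561, 0.3653, 0.0801]
eef_rot: [0.026, 2.619, -0.005]
wrist_force: [0.0, -0.9, 0.7]
grip_width: 0.0382
grasp_force: 30.0
[-0.22  0.61 -1.05  2.14  1.36  1.02 -0.57]
turn/row [ 0.001 -0.001 -0.   ] total [ 0.001 -0.001 -0.   ]
0 [-1, 0, 0]
lift rows
turn/row [ 0. -0. -0.] total [ 0.001 -0.001 -0.   ]
0 [-16, 0, -21]
1 [-16, 0, -21]
2 [-16, 0, -21]
3 [-16, 0, -21]
4 [-16, 0, -21]
5 [-16, 0, -21]
6 [-16, 0, -21]
7 [-16, 0, -21]
8 [-16, 0, -21]
9 [-16, 0, -21]
```

```bash
python3 -m pendant '{"plan":[[[-3,0,-5],[0,0,0],0.3],[[-7,0,-12],[0,0,0],0.3],[[-14,0,-20],[0,0,0],0.3],[[-16,0,-21],[0,0,0],0.3],[[-18,0,-21],[0,0,0],0.3],[[-20,0,-24],[0,0,0],0.3],[[-20,0,-24],[0,0,0],0.3],[[-20,0,-24],[0,0,0],0.3],[[-20,0,-24],[0,0,0],0.3],[[-12,0,-14],[0,0,0],0.3]]}'
python3 - <<'E'
from h import *
from station import robot
import pickle
s=robot.get_state();print(s['joints'].round(2),s['wrist_force'])
d={}
for n in("scene","top","wrist"):
    c=robot.get_calibration(n);p,z=robot.read_camera(n);d[n]=(p,z,c)
pickle.dump((d,s),open('d2.pkl','wb'))
a=d['wrist'][0];b=d['scene'][0][100:300,100:370]
cv2.imwrite('pics/d2.png',np.hstack([cv2.resize(a,(350,300)),cv2.resize(b,(450,300))])[:,:,::-1])
E
```

```text
time_s: 15.35
ee_pos: [0.492, 0.3647, 0.3211]
eef_rot: [0.026, 2.618, -0.004]
wrist_force: [-0.4, 1.0, -2.4]
grip_width: 0.0377
grasp_force: 30.0
[ 0.11  0.31 -1.3   1.85  0.88  1.14  0.04] [-0.44165124  0.95734776 -2.44500896]
```

View pics/d2.png

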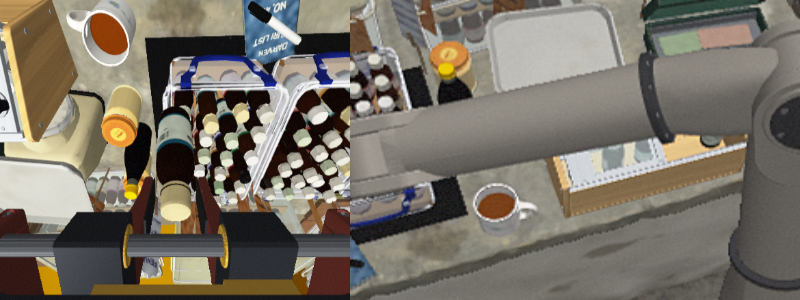

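The wrist half shows the bottle held between the fingers (cap at ~177,205 in the composite), and the mug and jar are untouched. Check its uprightness and locate the neighbours.

Run:
```python
from h import *
import pickle
d,s=pickle.load(open('d2.pkl','rb'));d1=pickle.load(open('d1.pkl','rb'))
p,Z,c=d['wrist'];P=cloud(c,Z);ok=Z>0
Q=P-s['ee_pos'];r=ok&(abs(Q[...,1])<.026)&(Q[...,0]>-.06)&(Q[...,0]<.06)&(Q[...,2]>-.1)&(Q[...,2]<.07)
vv,uu=np.nonzero(r);print('n',len(vv))
for lo in np.arange(-.08,.05,.01):
    m=r&(Q[...,2]>lo)&(Q[...,2]<lo+.01);
    if m.sum()>15:print(lo.round(3),m.sum(),'x',Q[m][:,0].min().round(4),Q[m][:,0].max().round(4),'y',np.percentile(Q[m][:,1],[2,98]).round(4),p[m].mean(0).round())
for nm,D in(('d1',d1),('d2',d)):
  for n in('scene','top','wrist'):
    p,Z,c=D[n];P=cloud(c,Z);K=tocase(P);ok=Z>0
    inc=ok&(abs(K[...,0])<.065)&(K[...,2]>.134)&(K[...,2]<.153)
    for lo,hi in((-.165,-.1),(-.035,.03)):
        m=inc&(K[...,1]>lo)&(K[...,1]<hi)&(K[...,0]>-.03)&(p.min(-1)>100)
        q=K[m]
        if len(q)>10:print(nm,n,(lo,hi),len(q),'mean',q.mean(0).round(4),'min',np.percentile(q,3,axis=0).round(4),'max',np.percentile(q,97,axis=0).round(4))
```

```text
n 9665
-0.08 230 x -0.0229 -0.0046 y [-0.0175  0.019 ] [30. 22. 19.]
-0.07 291 x -0.0243 -0.0057 y [-0.018  0.02 ] [38. 47. 48.]
-0.06 348 x -0.0243 -0.0061 y [-0.0183  0.0198] [160. 166. 152.]
-0.05 392 x -0.0251 -0.0074 y [-0.018   0.0202] [162. 168. 153.]
-0.04 418 x -0.0258 -0.0077 y [-0.0179  0.0202] [145. 151. 137.]
-0.03 476 x -0.0263 -0.0044 y [-0.0179  0.0205] [103. 124. 121.]
-0.02 541 x -0.027 -0.0082 y [-0.0179  0.0203] [16. 17. 18.]
-0.01 682 x -0.0265 -0.0051 y [-0.0175  0.0204] [17.  7.  4.]
-0.0 963 x -0.0257 0.0012 y [-0.016  0.019] [19.  8.  5.]
0.01 513 x -0.0246 -0.0012 y [-0.0235  0.0236] [28. 16. 12.]
0.02 937 x -0.0305 -0.004 y [-0.0244  0.0247] [107.  92.  68.]
0.03 1152 x -0.0363 -0.0047 y [-0.0244  0.0247] [124. 109.  80.]
0.04 1253 x -0.0423 0.0067 y [-0.0247  0.0248] [158. 145. 113.]
d1 scene (-0.165, -0.1) 118 mean [ 0.0334 -0.1389  0.1451] min [-0.0044 -0.1614  0.1355] max [ 0.0638 -0.1048  0.1524]
d1 wrist (-0.165, -0.1) 161 mean [ 0.0098 -0.1418  0.1466] min [-0.0018 -0.1526  0.1453] max [ 0.0214 -0.1303  0.1477]
d2 top (-0.165, -0.1) 217 mean [ 0.0344 -0.1363  0.145 ] min [-0.0042 -0.1595  0.135 ] max [ 0.0633 -0.1035  0.1522]
```

```bash
cat > tilt.py <<'E'
from h import *
def tilt(p,Z,c,s):
    """front generator line of the held bottle: dx/dz, x at TCP height; radius known"""
    P=cloud(c,Z);Q=(P-s['ee_pos'])@RC
    m=(Z>0)&(abs(Q[...,1]-.001)<.005)&(Q[...,2]>-.077)&(Q[...,2]<.012)&(Q[...,0]<-.015)&(Q[...,0]>-.04)
    q=Q[m]
    for _ in range(4):
        a,b=np.polyfit(q[:,2],q[:,0],1);r=q[:,0]-a*q[:,2]-b;q=q[abs(r)<max(.001,2*r.std())]
    zs=(Z>0)&(abs(Q[...,1])<.018)&(abs(Q[...,0]+.005)<.05)&(Q[...,2]>.02)&(Q[...,2]<.06)&(p.min(-1)>90)
    t=Q[zs];zt=np.percentile(t[:,2],97) if len(t) else 0
    tt=t[t[:,2]>zt-.004] if len(t) else t
    print('slope dx/dz %.4f x0 %.4f n %d std %.4f'%(a,b,len(q),r.std()),'cap z',zt,'cap ctr x',(tt[:,0].min()+tt[:,0].max())/2 if len(tt) else None)
    return a,b
E
python3 - <<'E'
from tilt import *
import pickle
d,s=pickle.load(open('d2.pkl','rb'));tilt(*d['wrist'],s)
p,Z,c,s2=pickle.load(open('w2.pkl','rb'));s2=dict(s2);s2['ee_pos']=np.array([.4561,.3653,.0801]);print('standing ref');tilt(p,Z,c,s2)
E
```

```text
slope dx/dz -0.0264 x0 -0.0250 n 953 std 0.0008 cap z 0.04135933953761258 cap ctr x -0.007969944347195834
standing ref
slope dx/dz 0.0233 x0 -0.0269 n 375 std 0.0009 cap z 0.04101961766151659 cap ctr x -0.008833782255383539
```

```bash
cat >> h.py <<'E'
GAP=C0+RC@np.array([.010,-.072,.026])
OFF=np.array([.0093,-.001,.080])
E
python3 - <<'E'
from h import *
from station import robot
s=robot.get_state();T=GAP+OFF;print(GAP,T)
rows(s,[[.485,.15,.34],[T[0],T[1],.34]],RK,20)
E
```

```text
[ 0.4937049  -0.12310044  0.026     ] [ 0.5030049  -0.12410044  0.106     ]
turn/row [ 0. -0. -0.] total [ 0.001 -0.    -0.002]
0 [-1, -21, -2]
1 [-1, -21, -2]
2 [-1, -21, -2]
3 [-1, -21, -2]
4 [-1, -21, -2]
5 [-1, -21, -2]
6 [-1, -21, -2]
7 [-1, -21, -2]
8 [-1, -21, -2]
9 [-1, -21, -2]
10 [-2, -27, 1]
11 [-2, -27, 1]
12 [-2, -27, 1]
13 [-2, -27, 1]
14 [-2, -27, 1]
15 [-2, -27, 1]
16 [-2, -27, 1]
17 [-2, -27, 1]
18 [-2, -27, 1]
19 [-2, -27, 1]
```

```bash
python3 -m pendant '{"plan":[[[-1,-11,-2],[0,0,0],0.3],[[-1,-19,-2],[0,0,0],0.3],[[-1,-22,-2],[0,0,0],0.3],[[-1,-23,-2],[0,0,0],0.3],[[-1,-23,-2],[0,0,0],0.3],[[-1,-23,-2],[0,0,0],0.3],[[-1,-23,-2],[0,0,0],0.3],[[-1,-23,-2],[0,0,0],0.3],[[-1,-23,-2],[0,0,0],0.3],[[-1,-23,-2],[0,0,0],0.3]]}'
python3 - <<'E'
from h import *
from station import robot
s=robot.get_state();T=GAP+OFF;print(s['joints'].round(2))
rows(s,[[T[0],T[1],.34]],RK,10)
E
```

```text
time_s: 16.5
ee_pos: [0.4848, 0.1495, 0.3388]
eef_rot: [0.026, 2.622, -0.007]
wrist_force: [0.9, 0.4, -2.5]
grip_width: 0.0378
grasp_force: 30.0
[ 0.51 -0.23 -0.94  2.08  0.07  0.73  1.05]
turn/row [-0. -0. -0.] total [-0.    -0.004 -0.001]
0 [-2, -27, 1]
1 [-2, -27, 1]
2 [-2, -27, 1]
3 [-2, -27, 1]
4 [-2, -27, 1]
5 [-2, -27, 1]
6 [-2, -27, 1]
7 [-2, -27, 1]
8 [-2, -27, 1]
9 [-2, -27, 1]
```

```bash
python3 -m pendant '{"plan":[[[-2,-27,1],[0,0,0],0.3],[[-2,-29,1],[0,0,0],0.3],[[-2,-31,1],[0,0,0],0.3],[[-2,-31,1],[0,0,0],0.3],[[-2,-31,1],[0,0,0],0.3],[[-2,-31,1],[0,0,0],0.3],[[-2,-31,1],[0,0,0],0.3],[[-2,-31,1],[0,0,0],0.3],[[-2,-21,1],[0,0,0],0.3],[[-1,-10,0],[0,0,0],0.3]]}'
python3 - <<'E'
from tilt import *
from station import robot
import pickle
s=robot.get_state();print(s['joints'].round(2),s['ee_pos'])
d={}
for n in("scene","top","wrist"):
    c=robot.get_calibration(n);p,z=robot.read_camera(n);d[n]=(p,z,c)
pickle.dump((d,s),open('d3.pkl','wb'));tilt(*d['wrist'],s)
T=GAP+OFF;rows(s,[[T[0],T[1],.34]],RK,1)
a=d['wrist'][0];b=d['top'][0][140:290,190:390]
cv2.imwrite('pics/d3.png',np.hstack([cv2.resize(a,(480,360)),cv2.resize(b,(320,360))])[:,:,::-1])
E
```

```text
time_s: 17.5
ee_pos: [0.5005, -0.1235, 0.3394]
eef_rot: [0.029, 2.624, -0.004]
wrist_force: [0.5, 0.7, -2.5]
grip_width: 0.0378
grasp_force: 30.0
[ 0.47 -0.18 -0.25  2.11 -0.22  0.71  1.89] [ 0.50053349 -0.12353485  0.33941147]
slope dx/dz -0.0163 x0 -0.0253 n 964 std 0.0007 cap z 0.04219348034988103 cap ctr x -0.008080222925776306
turn/row [ 0.001 -0.006 -0.003] total [ 0.001 -0.006 -0.003]
0 [-2, -1, 1]
```

View pics/d3.png

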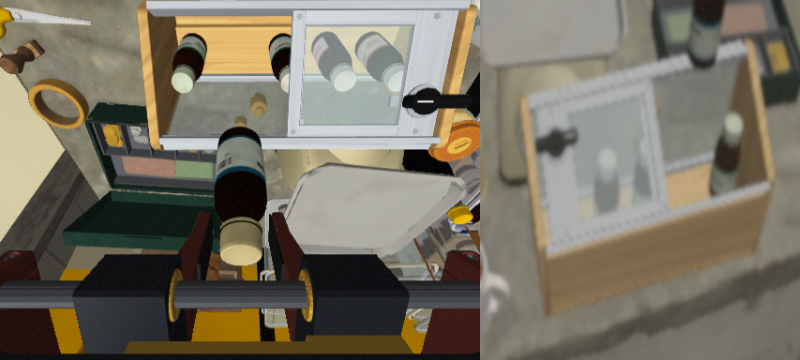

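The wrist view shows both neighbours (right cap ~183,78; left ~283,77, half under the open pane's edge), the held bottle centred between them, and wing crosswise on the open pane. Measure the neighbours.

Run:
```python
from h import *
import pickle
d,s=pickle.load(open('d3.pkl','rb'))
for n in('wrist','top','scene'):
    p,Z,c=d[n];P=cloud(c,Z);K=tocase(P);ok=Z>0
    for nm,lo,hi in(('R',-.168,-.105),('L',-.035,-.0)):
        for z0,z1 in((.138,.152),(.06,.12)):
            m=ok&(K[...,2]>z0)&(K[...,2]<z1)&(abs(K[...,0]-.005)<.028)&(K[...,1]>lo)&(K[...,1]<hi)
            if m.sum()<15: continue
            q=K[m];print(n,nm,z0,len(q),'x',np.percentile(q[:,0],[2,98]).round(4),'y',np.percentile(q[:,1],[2,98]).round(4))
p,Z,c=d['wrist'];K=tocase(cloud(c,Z));
m=(Z>0)&(K[...,2]>.02)&(K[...,2]<.034)&(abs(K[...,0])<.06)&(abs(K[...,1]+.07)<.03);print('ledge',K[m].mean(0).round(4),np.percentile(K[m][:,0],[2,98]).round(4))
# wood end inner face / front wall, to check case frame
m=(Z>0)&(K[...,2]>.05)&(K[...,2]<.1)&(K[...,1]<-.15)&(K[...,1]>-.185)&(abs(K[...,0])<.05);print('end',np.percentile(K[m][:,1],[5,50,95]).round(4) if m.any() else 0)
hsv=cv2.cvtColor(p,cv2.COLOR_RGB2HSV);print(proj(c,C0+RC@[.01,-.14,.146]),proj(c,C0+RC@[.01,-.005,.146]))
```

```text
wrist R 0.138 663 x [-0.0189  0.0275] y [-0.1679 -0.1293]
wrist R 0.06 1342 x [-0.0207  0.0247] y [-0.1679 -0.1223]
wrist L 0.138 168 x [-0.0023  0.0211] y [-0.0193 -0.0092]
wrist L 0.06 613 x [-0.0108  0.0175] y [-0.0263 -0.0032]
top R 0.138 115 x [-0.0053  0.0209] y [-0.1679 -0.1295]
top R 0.06 307 x [-0.0166  0.0178] y [-0.1678 -0.1225]
scene R 0.138 62 x [-0.0049  0.0195] y [-0.158  -0.1304]
scene R 0.06 160 x [-0.0126  0.0195] y [-0.1622 -0.1233]
ledge [ 0.0063 -0.0699  0.0257] [-0.0177  0.0327]
end [-0.1679 -0.1676 -0.1534]
[196.49798215  88.27054871] [311.64706724  88.08501908]
```

```bash
cat >> h.py <<'E'
GAP=C0+RC@np.array([.009,-.074,.026])
OFF=np.array([.008,-.001,.080])
E
python3 - <<'E'
from h import *
from station import robot
s=robot.get_state();T=GAP+OFF;print(T)
Rn=R.from_rotvec(s['eef_rot']).as_matrix()@R.from_rotvec([0,.015,0]).as_matrix()
rows(s,[[T[0],T[1],.34]],Rn,1);print(Rn.T@[0,0,-1.])
E
```

```text
[ 0.50066629 -0.12608066  0.106     ]
turn/row [0.    0.015 0.   ] total [0.    0.015 0.   ]
0 [1, -5, 0]
[ 0.48361588 -0.00204535  0.87527796]
```

```bash
python3 -m pendant '{"plan":[[[1,-3,0],[0,0.008,0],0.3],[[0,-2,0],[0,0.007,0],0.3],[[5,0,9],[0,0,0],0.3],[[10,0,18],[0,0,0],0.3],[[10,0,18],[0,0,0],0.3],[[10,0,18],[0,0,0],0.3],[[10,0,18],[0,0,0],0.3],[[5,0,9],[0,0,0],0.3],[[0,0,0],[0,0,0],0.3],[[0,0,0],[0,0,0],0.3]]}'
python3 - <<'E'
from tilt import *
from station import robot
s=robot.get_state();T=GAP+OFF;c=robot.get_calibration('wrist');p,z=robot.read_camera('wrist');tilt(p,z,c,s)
Rn=R.from_rotvec(s['eef_rot']).as_matrix();print(s['ee_pos'])
rows(s,[[T[0],T[1],s['ee_pos'][2]]],Rn,1)
E
```

```text
time_s: 18.65
ee_pos: [0.5015, -0.1268, 0.2391]
eef_rot: [0.026, 2.634, -0.005]
wrist_force: [-0.5, -0.3, -2.0]
grip_width: 0.0377
grasp_force: 30.0
slope dx/dz -0.0034 x0 -0.0257 n 983 std 0.0008 cap z 0.04134193815368293 cap ctr x -0.007780494085429295
[ 0.50148902 -0.12684492  0.23905363]
turn/row [-0.  0.  0.] total [-0.  0.  0.]
0 [1, 1, 0]
```

```bash
python3 -m pendant '{"plan":[[[4,1,6],[0,0,0],0.3],[[8,0,13],[0,0,0],0.3],[[8,0,14],[0,0,0],0.3],[[8,0,14],[0,0,0],0.3],[[8,0,14],[0,0,0],0.3],[[8,0,14],[0,0,0],0.3],[[8,0,14],[0,0,0],0.3],[[5,0,9],[0,0,0],0.3],[[2,0,4],[0,0,0],0.3],[[0,0,0],[0,0,0],0.3]]}'
python3 - <<'E'
from h import *
from station import robot
s=robot.get_state();T=GAP+OFF;Rn=R.from_rotvec(s['eef_rot']).as_matrix();print(s['ee_pos'],s['joints'].round(2))
rows(s,[[T[0],T[1],s['ee_pos'][2]]],Rn,1);p,z=robot.read_camera('wrist');c=robot.get_calibration('wrist')
import pickle;pickle.dump((p,z,c,s),open('w4.pkl','wb'))
cv2.imwrite('pics/w4.png',p[:,:,::-1])
E
```

```text
time_s: 19.7
ee_pos: [0.498, -0.1253, 0.1281]
eef_rot: [0.022, 2.643, 0.0]
wrist_force: [0.2, 0.3, -1.6]
grip_width: 0.0376
grasp_force: 30.0
[ 0.49802941 -0.12525352  0.12807941] [ 0.07  0.11  0.12  2.4  -0.61  0.17  2.32]
turn/row [ 0. -0.  0.] total [ 0. -0.  0.]
0 [-2, -1, 1]
```

View pics/w4.png

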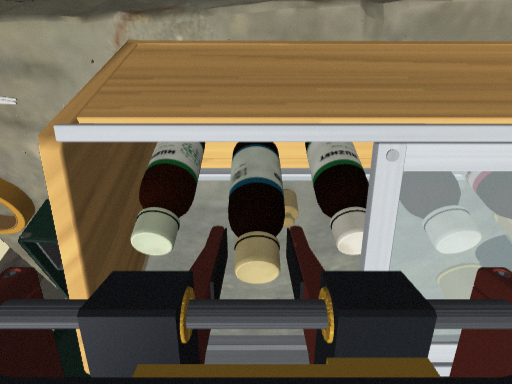

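The wrist view shows the bottle (cap ~257,258) evenly between its neighbours (155,230 and 348,230), but j6 is at its limit with 22 mm to go. I'll back out, set the bottle down at its old spot, and regrasp it by the cap with less tilt.

```bash
python3 -m pendant '{"plan":[[[-4,0,-8],[0,0,0],0.3],[[-8,0,-18],[0,0,0],0.3],[[-12,0,-22],[0,0,0],0.3],[[-12,0,-22],[0,0,0],0.3],[[-14,0,-24],[0,0,0],0.3],[[-14,0,-24],[0,0,0],0.3],[[-14,0,-24],[0,0,0],0.3],[[-14,0,-24],[0,0,0],0.3],[[-9,0,-16],[0,0,0],0.3],[[-4,0,-8],[0,0,0],0.3]]}'
python3 - <<'E'
from h import *
from station import robot
s=robot.get_state();print(s['joints'].round(2),s['ee_pos'])
T=np.array([.456,.365,.082])
rows(s,[[.48,.15,.34],[.475,.365,.32]],RK,20)
E
```

```text
time_s: 20.75
ee_pos: [0.4994, -0.1285, 0.3482]
eef_rot: [0.027, 2.639, -0.005]
wrist_force: [0.2, 1.0, -1.8]
grip_width: 0.0379
grasp_force: 30.0
[-0.04 -0.21  0.19  2.11 -0.04  0.75  1.73] [ 0.49943146 -0.12849614  0.34821125]
turn/row [ 0.    -0.001 -0.   ] total [ 0.001 -0.021 -0.001]
0 [3, 28, 0]
1 [3, 28, 0]
2 [3, 28, 0]
3 [3, 28, 0]
4 [3, 28, 0]
5 [3, 28, 0]
6 [3, 28, 0]
7 [3, 28, 0]
8 [3, 28, 0]
9 [3, 28, 0]
10 [2, 21, 1]
11 [2, 21, 1]
12 [2, 21, 1]
13 [2, 21, 1]
14 [2, 21, 1]
15 [2, 21, 1]
16 [2, 21, 1]
17 [2, 21, 1]
18 [2, 21, 1]
19 [2, 21, 1]
```

```bash
python3 -m pendant '{"plan":[[[3,15,0],[0,0,0],0.3],[[3,28,0],[0,0,0],0.3],[[3,31,0],[0,0,0],0.3],[[3,31,0],[0,0,0],0.3],[[3,31,0],[0,0,0],0.3],[[3,31,0],[0,0,0],0.3],[[3,31,0],[0,0,0],0.3],[[3,31,0],[0,0,0],0.3],[[3,31,0],[0,0,0],0.3],[[3,31,0],[0,0,0],0.3]]}'
python3 -m pendant '{"plan":[[[2,30,1],[0,0,0],0.3],[[2,30,1],[0,0,0],0.3],[[2,30,1],[0,0,0],0.3],[[2,30,1],[0,0,0],0.3],[[2,30,1],[0,0,0],0.3],[[2,25,1],[0,0,0],0.3],[[2,15,1],[0,0,0],0.3],[[0,5,0],[0,0,0],0.3],[[0,0,0],[0,0,0],0.3],[[0,0,0],[0,0,0],0.3]]}'
python3 - <<'E'
from h import *
from station import robot
s=robot.get_state();print(s['joints'].round(2),s['ee_pos'])
rows(s,[[.456,.365,.13],[.456,.365,.084]],R.from_rotvec(s['eef_rot']).as_matrix(),10)
E
```

```text
time_s: 21.75
ee_pos: [0.4773, 0.1648, 0.3319]
eef_rot: [0.026, 2.642, -0.002]
wrist_force: [-0.1, -0.9, -2.7]
grip_width: 0.0377
grasp_force: 30.0
time_s: 22.75
ee_pos: [0.4725, 0.3581, 0.3204]
eef_rot: [0.027, 2.643, -0.001]
wrist_force: [-1.5, -1.2, -1.7]
grip_width: 0.0377
grasp_force: 30.0
[-0.3   0.12 -0.76  1.89  0.62  1.    0.2 ] [0.47248124 0.35810665 0.32035073]
turn/row [ 0. -0. -0.] total [ 0. -0. -0.]
0 [21, 1, 32]
1 [21, 1, 32]
2 [21, 1, 32]
3 [21, 1, 32]
4 [21, 1, 32]
5 [4, 0, 8]
6 [4, 0, 8]
7 [4, 0, 8]
8 [4, 0, 8]
9 [4, 0, 8]
```

```bash
python3 -m pendant '{"plan":[[[12,1,18],[0,0,0],0.3],[[21,1,32],[0,0,0],0.3],[[21,1,32],[0,0,0],0.3],[[21,1,32],[0,0,0],0.3],[[21,1,32],[0,0,0],0.3],[[13,1,21],[0,0,0],0.3],[[7,0,14],[0,0,0],0.3],[[6,0,12],[0,0,0],0.3],[[2,0,4],[0,0,0],0.3],[[0,0,0],[0,0,0],0.3]]}'
python3 - <<'E'
from h import *
from station import robot
s=robot.get_state();print(s['joints'].round(2),s['ee_pos'])
rows(s,[[.456,.365,.080]],R.from_rotvec(s['eef_rot']).as_matrix(),1)
E
```

```text
time_s: 23.75
ee_pos: [0.4577, 0.3659, 0.0881]
eef_rot: [0.026, 2.644, -0.0]
wrist_force: [0.1, 0.4, -1.5]
grip_width: 0.0376
grasp_force: 30.0
[-0.51  0.44 -0.64  2.14  1.16  0.77 -0.45] [0.45768159 0.36590537 0.08809741]
turn/row [0. 0. 0.] total [0. 0. 0.]
0 [5, -1, 6]
```

```bash
python3 -m pendant '{"plan":[[[1,0,2],[0,0,0],0.3],[[1,0,2],[0,0,0],0.3],[[0.5,0,1],[0,0,0],0.3],[[0.5,0,1],[0,0,0],0.3],[[0.4,0,0.8],[0,0,0],0.3],[[0,0,0],[0,0,0],0.3],[[0,0,0],[0,0,0],0.3],[[0,0,0],[0,0,0],0.55],[[0,0,0],[0,0,0],0.65],[[0,0,0],[0,0,0],0.65]]}'
python3 - <<'E'
from h import *
from station import robot
s=robot.get_state();print(s['joints'].round(2),s['ee_pos'],s['wrist_force'])
E
```

```text
time_s: 24.75
ee_pos: [0.4578, 0.3671, 0.0809]
eef_rot: [0.025, 2.643, 0.001]
wrist_force: [0.8, 0.8, -1.0]
grip_width: 0.0563
grasp_force: 0.0
[-0.52  0.45 -0.63  2.14  1.18  0.76 -0.47] [0.45779028 0.36705124 0.08087154] [ 0.83813392  0.777983   -0.99999465]
```

```bash
cat >> h.py <<'E'
RT=RC@np.array([[-np.cos(np.radians(15)),0,np.sin(np.radians(15))],[0,1,0],[-np.sin(np.radians(15)),0,-np.cos(np.radians(15))]])
E
python3 -m pendant '{"plan":[[[0,0,-10],[0,0,0],0.65],[[0,0,-15],[0,0,0],0.65],[[0,0,-20],[0,0,0],0.65],[[0,0,-25],[0,0,0],0.65],[[0,0,-10],[0,0,0],0.65],[[0,0,0],[0,0,0],0.65],[[0,0,0],[0,0,0],0.65],[[0,0,0],[0,0,0],0.65],[[0,0,0],[0,0,0],0.65],[[0,0,0],[0,0,0],0.65]]}'
python3 - <<'E'
from h import *
from station import robot
s=robot.get_state();print(s['joints'].round(2),s['ee_pos'])
c=robot.get_calibration('wrist');p,z=robot.read_camera('wrist')
P=cloud(c,z);ok=z>0
b=ok&(P[...,2]>.112)&(P[...,2]<.13)&(abs(P[...,0]-.449)<.025)&(abs(P[...,1]-.367)<.025);q=P[b];print('cap',len(q),q.mean(0).round(4),q.min(0).round(3),q.max(0).round(3))
cc=(q.min(0)+q.max(0))/2;T=np.array([cc[0]+.0015,cc[1],.109])
print(cc);rows(s,[T+[-.012,0,.045]],RT,5)
b=ok&(P[...,2]>.02)&(P[...,2]<.1)&(abs(P[...,0]-.447)<.04)&(abs(P[...,1]-.367)<.03);q=P[b];print('body',len(q),q.min(0).round(3),q.max(0).round(3))
E
```

```text
time_s: 25.75
ee_pos: [0.4194, 0.3668, 0.1501]
eef_rot: [0.025, 2.644, -0.001]
wrist_force: [0.1, -0.7, 0.6]
grip_width: 0.0568
grasp_force: 0.0
[-0.49  0.3  -0.72  2.14  0.97  0.83 -0.32] [0.41941037 0.36678019 0.15012163]
cap 700 [0.4471 0.3674 0.1189] [0.436 0.354 0.112] [0.464 0.381 0.122]
[0.45024464 0.36754601 0.11699689]
turn/row [ 0.001  0.047 -0.   ] total [ 0.004  0.235 -0.   ]
0 [-4, 0, 1]
1 [-4, 0, 1]
2 [-4, 0, 1]
3 [-4, 0, 1]
4 [-4, 0, 0]
body 2186 [0.429 0.347 0.02 ] [0.457 0.388 0.1  ]
```

```bash
python3 -m pendant '{"plan":[[[-4,0,1],[0.001,0.047,0],0.65],[[-4,0,1],[0.001,0.047,0],0.65],[[-4,0,1],[0.001,0.047,0],0.65],[[-4,0,1],[0.001,0.047,0],0.65],[[-4,0,1],[0,0.047,0],0.65],[[0,0,8],[0,0,0],0.65],[[0,0,10],[0,0,0],0.65],[[0,0,10],[0,0,0],0.65],[[0,0,5],[0,0,0],0.65],[[0,0,0],[0,0,0],0.65]]}'
python3 - <<'E'
from h import *
from station import robot
s=robot.get_state();print(s['joints'].round(2),s['ee_pos'])
rows(s,[[.4517,.3675,.109]],RT,1)
E
```

```text
time_s: 26.8
ee_pos: [0.4473, 0.3663, 0.1209]
eef_rot: [0.026, 2.88, -0.004]
wrist_force: [-0.1, 0.0, -0.6]
grip_width: 0.0574
grasp_force: 0.0
[-0.32  0.42 -0.74  1.99  0.71  0.82  0.06] [0.44731141 0.36626291 0.12089762]
turn/row [ 0.    -0.     0.002] total [ 0.    -0.     0.002]
0 [-1, 1, 13]
```

Go down the last 13 mm and close on the cap.

```bash
python3 -m pendant '{"plan":[[[-1,1,7],[0,0,0],0.65],[[0,0,6],[0,0,0],0.65],[[0,0,0],[0,0,0],0.65],[[0,0,0],[0,0,0],0.2],[[0,0,0],[0,0,0],0.2],[[0,0,0],[0,0,0],0.2],[[0,0,0],[0,0,0],0.2],[[0,0,0],[0,0,0],0.2],[[0,0,0],[0,0,0],0.2],[[0,0,0],[0,0,0],0.2]]}'
python3 - <<'E'
from h import *
from station import robot
s=robot.get_state();print(s['joints'].round(2),s['ee_pos'])
Rn=R.from_rotvec(s['eef_rot']).as_matrix();print(Rn.T@[0,0,1.])
rows(s,[[.47,.35,.36]],Rn,10)
E
```

```text
time_s: 27.8
ee_pos: [0.4527, 0.3676, 0.11]
eef_rot: [0.028, 2.878, -0.002]
wrist_force: [-0.2, 0.4, 0.2]
grip_width: 0.0175
grasp_force: 0.0
[-0.33  0.44 -0.73  1.99  0.74  0.81  0.04] [0.45265215 0.36758966 0.11001747]
[-0.26006269  0.00133544 -0.96559081]
turn/row [-0.  0.  0.] total [-0.  0.  0.]
0 [-8, -2, -24]
1 [-8, -2, -24]
2 [-8, -2, -24]
3 [-8, -2, -24]
4 [-8, -2, -24]
5 [-8, -2, -24]
6 [-8, -2, -24]
7 [-8, -2, -24]
8 [-8, -2, -24]
9 [-8, -2, -24]
```

Run:
```python
from h import *
from station import robot
a,_=robot.read_camera('wrist');b,z=robot.read_camera('scene');b=b[180:290,100:260]
cv2.imwrite('pics/w5.png',np.hstack([cv2.resize(a,(420,315)),cv2.resize(b,(380,315))])[:,:,::-1])
```

```text
(no output)
```

View pics/w5.png

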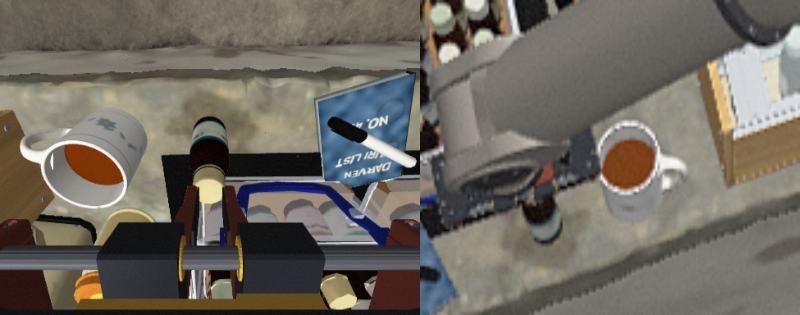

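The wrist view shows the bottle still standing with its cap (~210,185) seemingly on the robot side of the fingertips; mug fine. Measure where the cap is relative to the TCP.

Run:
```python
from h import *
from station import robot
s=robot.get_state();print(s['ee_pos'],s['grip_width'])
c=robot.get_calibration('wrist');p,z=robot.read_camera('wrist')
P=cloud(c,z);ok=z>0
for lo,hi in((.02,.05),(.05,.08),(.08,.1),(.1,.106),(.106,.112),(.112,.118),(.118,.124)):
    b=ok&(P[...,2]>lo)&(P[...,2]<hi)&(abs(P[...,0]-.45)<.04)&(abs(P[...,1]-.367)<.03);q=P[b]
    if len(q):print(lo,len(q),np.percentile(q,2,axis=0).round(4),np.percentile(q,98,axis=0).round(4),p[b].mean(0).round())
```

```text
[0.45264218 0.36757052 0.11000101] 0.01793654455237516
0.02 561 [0.4301 0.3485 0.0208] [0.444  0.3866 0.0495] [124. 130. 117.]
0.05 895 [0.4302 0.3482 0.0507] [0.4468 0.3867 0.0796] [32. 33. 32.]
0.08 918 [0.4325 0.3502 0.0805] [0.454  0.385  0.0949] [16.  7.  4.]
0.1 207 [0.4365 0.3537 0.1005] [0.4512 0.3816 0.1058] [85. 77. 55.]
0.106 187 [0.4369 0.3541 0.1061] [0.4472 0.38   0.1118] [126. 114.  81.]
0.112 204 [0.437  0.3544 0.1121] [0.4472 0.3803 0.1179] [125. 113.  80.]
0.118 870 [0.4376 0.3578 0.1185] [0.4628 0.378  0.1212] [222. 210. 156.]
```

```bash
python3 -m pendant '{"plan":[[[0,0,0],[0,0,0],0.65],[[0,0,0],[0,0,0],0.65],[[0,0,0],[0,0,0],0.65],[[0,0,0],[0,0,0],0.65],[[0,0,0],[0,0,0],0.65],[[0,0,4],[0,0,0],0.65],[[1,0,5],[0,0,0],0.65],[[0.8,0,5.4],[0,0,0],0.65],[[0,0,0],[0,0,0],0.65],[[0,0,0],[0,0,0],0.2]]}'
python3 -m pendant '{"plan":[[[0,0,0],[0,0,0],0.2],[[0,0,0],[0,0,0],0.2],[[0,0,0],[0,0,0],0.2],[[0,0,0],[0,0,0],0.2],[[0,0,0],[0,0,0],0.2],[[0,0,0],[0,0,0],0.2],[[0,0,0],[0,0,0],0.2],[[0,0,0],[0,0,0],0.2],[[0,0,0],[0,0,0],0.2],[[0,0,0],[0,0,0],0.2]]}'
python3 - <<'E'
from h import *
from station import robot
s=robot.get_state();print(s['joints'].round(2),s['ee_pos'],s['wrist_force'])
Rn=R.from_rotvec(s['eef_rot']).as_matrix();print(Rn.T@[0,0,1.])
rows(s,[[.48,.3675,.36]],Rn,10)
E
```

```text
time_s: 28.95
ee_pos: [0.4545, 0.3675, 0.0952]
eef_rot: [0.027, 2.879, -0.002]
wrist_force: [-0.3, -1.2, 0.4]
grip_width: 0.0524
grasp_force: 0.0
time_s: 29.95
ee_pos: [0.4558, 0.3692, 0.0979]
eef_rot: [0.027, 2.875, 0.002]
wrist_force: [-1.9, -1.7, 12.3]
grip_width: 0.0181
grasp_force: 7.0
[-0.34  0.46 -0.71  2.    0.77  0.79  0.02] [0.45575391 0.36922396 0.09793815] [-1.91470895 -1.73492889 12.27748051]
[-0.26336339  0.00373412 -0.96468947]
turn/row [-0. -0. -0.] total [-0. -0. -0.]
0 [-9, 0, -25]
1 [-9, 0, -25]
2 [-9, 0, -25]
3 [-9, 0, -25]
4 [-9, 0, -25]
5 [-9, 0, -25]
6 [-9, 0, -25]
7 [-9, 0, -25]
8 [-9, 0, -25]
9 [-9, 0, -25]
```

```bash
cat > bt.py <<'E'
from h import *
from station import robot
s=robot.get_state();print(s['ee_pos'],s['grip_width'],s['grasp_force'],s['wrist_force'],robot.hold_point_z)
for n in('wrist','scene'):
    c=robot.get_calibration(n);p,z=robot.read_camera(n)
    P=cloud(c,z);ok=z>0
    for lo,hi in((.02,.05),(.05,.08),(.08,.09),(.09,.1),(.1,.106),(.106,.112),(.112,.118),(.118,.124),(.124,.135)):
        b=ok&(P[...,2]>lo)&(P[...,2]<hi)&(abs(P[...,0]-.45)<.04)&(abs(P[...,1]-.367)<.03);q=P[b]
        if len(q):print(n,lo,len(q),np.percentile(q,2,axis=0).round(4),np.percentile(q,98,axis=0).round(4),p[b].mean(0).round())
E
python3 bt.py
```

```text
[0.45575391 0.36922396 0.09793815] 0.018055640144832213 7.034257439327121 [-1.91470895 -1.73492889 12.27748051] 0.0187
wrist 0.02 669 [0.431  0.3491 0.0209] [0.4448 0.3871 0.0494] [128. 134. 122.]
wrist 0.05 1041 [0.4319 0.3499 0.0508] [0.448  0.3882 0.0796] [37. 39. 37.]
wrist 0.08 795 [0.4344 0.3513 0.0802] [0.4571 0.3867 0.0898] [15.  5.  3.]
wrist 0.09 312 [0.4396 0.3561 0.0901] [0.4523 0.3824 0.0963] [16.  6.  4.]
wrist 0.1 222 [0.4392 0.3569 0.1008] [0.4491 0.3832 0.1059] [87. 78. 55.]
wrist 0.106 209 [0.4398 0.3586 0.1061] [0.4474 0.3815 0.1118] [129. 117.  83.]
wrist 0.112 174 [0.4398 0.3605 0.1121] [0.4448 0.3792 0.1179] [128. 116.  82.]
wrist 0.118 949 [0.4373 0.3571 0.1186] [0.4659 0.3839 0.1229] [206. 193. 143.]
wrist 0.124 320 [0.434  0.3533 0.1242] [0.4529 0.3876 0.1347] [46. 25. 22.]
scene 0.02 55 [0.4291 0.3458 0.0207] [0.4486 0.3839 0.0489] [115. 120. 113.]
scene 0.05 73 [0.4289 0.347  0.0527] [0.4489 0.386  0.0791] [56. 59. 57.]
scene 0.08 30 [0.4324 0.3523 0.081 ] [0.4485 0.3838 0.0895] [26. 16. 14.]
scene 0.09 12 [0.4351 0.3575 0.0904] [0.4444 0.3763 0.0955] [34. 22. 19.]
scene 0.1 1 [0.4435 0.3743 0.1011] [0.4435 0.3743 0.1011] [56. 51. 42.]
scene 0.106 2 [0.4389 0.3684 0.1063] [0.4393 0.3708 0.1091] [81. 74. 55.]
```

```bash
cat >> h.py <<'E'
def RTY(th,ps):  # tilt, yaw in deg relative to case
    t,q=np.radians([th,ps]);Y=np.array([[np.cos(q),-np.sin(q),0],[np.sin(q),np.cos(q),0],[0,0,1]])
    return RC@Y@np.array([[-np.cos(t),0,np.sin(t)],[0,1,0],[-np.sin(t),0,-np.cos(t)]])
E
python3 -m pendant '{"plan":[[[0,0,0],[0,0,0],0.65],[[0,0,0],[0,0,0],0.65],[[0,0,0],[0,0,0],0.65],[[0,0,0],[0,0,0],0.65],[[0,0,0],[0,0,0],0.65],[[0,0,0],[0,0,0],0.65],[[0,0,-10],[0,0,0],0.65],[[0,0,-12],[0,0,0],0.65],[[0,0,-12],[0,0,0],0.65],[[0,0,0],[0,0,0],0.65]]}'
python3 bt.py | grep wrist
python3 - <<'E'
from h import *
a,b=np.meshgrid(np.linspace(-.0375,.0375,31),np.linspace(-.089,.089,90));
for th,ps,h in((30,0,.097),(27,0,.099),(27,8,.099),(25,8,.099),(25,10,.1),(22,10,.1),(27,12,.099),(22,15,.1)):
    M=RC.T@RTY(th,ps);H=np.array([.009,-.074,.026+h])
    Q=H-M[:,2]*.061+a[...,None]*M[:,0]+b[...,None]*M[:,1]
    n=-Q[...,0]*s3+Q[...,2]*c3;y=Q[...,1];s=Q[...,0]*c3+Q[...,2]*s3
    f=lambda m,l:round((n[m].min()-l)*1e3,1) if m.any() else None
    print(th,ps,h,'pane',f(y>-.015,.157),'end',f(y<-.164,.159),'tracks',f((s>.147)|(s<.025),.159))
E
```

```text
time_s: 31.05
ee_pos: [0.4459, 0.3689, 0.1307]
eef_rot: [0.027, 2.876, 0.002]
wrist_force: [1.4, 0.6, 0.9]
grip_width: 0.0572
grasp_force: 0.0
wrist 0.02 428 [0.4282 0.3479 0.0206] [0.444  0.3851 0.0494] [119. 125. 114.]
wrist 0.05 675 [0.4272 0.3447 0.0508] [0.4452 0.383  0.0794] [34. 36. 34.]
wrist 0.08 564 [0.4286 0.344  0.0803] [0.4523 0.3801 0.0899] [15.  6.  4.]
wrist 0.09 216 [0.4327 0.349  0.0901] [0.4492 0.3756 0.0954] [17.  7.  5.]
wrist 0.1 146 [0.4316 0.3467 0.1005] [0.4457 0.3744 0.1058] [75. 67. 47.]
wrist 0.106 147 [0.4319 0.3471 0.1062] [0.4452 0.3736 0.1119] [119. 108.  76.]
wrist 0.112 140 [0.4316 0.3477 0.1122] [0.4434 0.3727 0.1178] [121. 109.  77.]
wrist 0.118 926 [0.432  0.3466 0.1185] [0.457  0.3712 0.1229] [223. 213. 161.]
30 0 0.097 pane 6.0 end None tracks None
27 0 0.099 pane 5.7 end None tracks None
27 8 0.099 pane 9.8 end -1.4 tracks None
25 8 0.099 pane 8.4 end -1.8 tracks None
25 10 0.1 pane 10.3 end -2.5 tracks None
22 10 0.1 pane 8.0 end -3.2 tracks None
27 12 0.099 pane 12.1 end -4.5 tracks 14.1
22 15 0.1 pane 10.6 end -6.8 tracks 21.3
```

Run:
```python
from h import *
from station import robot
s=robot.get_state();Rt=RTY(26,6);z=Rt[:,2]
T=np.array([.4485,.3665,.099])+z*.019;print(T,z)
rows(s,[T-z*.065],Rt,6)
```

```text
[0.45679875 0.36720977 0.08192291] [ 0.43677656  0.03735636 -0.89879405]
turn/row [-0.006 -0.032 -0.016] total [-0.035 -0.19  -0.099]
0 [2, -1, -3]
1 [2, 0, -3]
2 [2, 0, -3]
3 [2, 0, -3]
4 [2, 0, -3]
5 [2, 0, -3]
```

```bash
python3 -m pendant '{"plan":[[[2,0,-3],[-0.006,-0.032,-0.016],0.7],[[2,0,-3],[-0.006,-0.032,-0.016],0.7],[[2,0,-3],[-0.006,-0.032,-0.016],0.7],[[2,0,-3],[-0.006,-0.032,-0.016],0.7],[[2,0,-3],[-0.006,-0.032,-0.017],0.7],[[2,0,-3],[-0.005,-0.03,-0.018],0.7],[[0,0,0],[0,0,0],0.7],[[0,0,0],[0,0,0],0.7],[[0,0,0],[0,0,0],0.7],[[0,0,0],[0,0,0],0.7]]}'
python3 bt.py | grep -E "0.02|0.05|0.106|0.118"
python3 - <<'E'
from h import *
from station import robot
s=robot.get_state();print(s['joints'].round(2));Rt=RTY(26,6);z=Rt[:,2]
T=np.array([.4485,.3665,.099])+z*.019
rows(s,[T],Rt,1)
E
```

```text
time_s: 32.15
ee_pos: [0.429, 0.3672, 0.1413]
eef_rot: [-0.114, 2.687, 0.025]
wrist_force: [0.7, -0.3, -0.0]
grip_width: 0.0613
grasp_force: 0.0
wrist 0.02 635 [0.43   0.3476 0.0207] [0.4449 0.3858 0.0495] [141. 147. 133.]
wrist 0.05 893 [0.4304 0.3473 0.0508] [0.4472 0.3861 0.0796] [39. 41. 39.]
wrist 0.106 170 [0.4372 0.3531 0.1062] [0.4477 0.3794 0.1118] [142. 129.  92.]
wrist 0.118 619 [0.4382 0.3541 0.1184] [0.4629 0.3786 0.1213] [221. 209. 155.]
[-0.43  0.31 -0.72  2.13  0.94  0.75 -0.15]
turn/row [-0.001 -0.001 -0.   ] total [-0.001 -0.001 -0.   ]
0 [1, -2, 66]
```

```bash
python3 -m pendant '{"plan":[[[-1,-1,10],[0,0,0],0.7],[[0,-1,16],[0,0,0],0.7],[[0,0,16],[0,0,0],0.7],[[0,0,15],[0,0,0],0.7],[[0,0,9],[0,0,0],0.7],[[0,0,0],[0,0,0],0.7],[[0,0,0],[0,0,0],0.3],[[0,0,0],[0,0,0],0.3],[[0,0,0],[0,0,0],0.3],[[0,0,0],[0,0,0],0.3]]}'
python3 - <<'E'
from h import *
from station import robot
s=robot.get_state();print(s['joints'].round(2));Rt=RTY(26,6);z=Rt[:,2]
T=np.array([.4505,.3665,.099])+z*.019
rows(s,[T],Rt,1);print(Rt.T@[0,0,1.]);rows(s,[[.48,.34,.345]],Rt,9)
E
```

```text
time_s: 33.25
ee_pos: [0.4586, 0.3679, 0.0832]
eef_rot: [-0.115, 2.685, 0.026]
wrist_force: [-1.4, -1.4, 5.8]
grip_width: 0.033
grasp_force: 10.7
[-0.47  0.43 -0.64  2.14  1.12  0.69 -0.29]
turn/row [-0.     0.001  0.001] total [-0.     0.001  0.001]
0 [0, -1, 1]
[-0.43837115  0.         -0.89879405]
turn/row [-0.  0.  0.] total [-0.     0.001  0.001]
0 [-15, -3, -25]
1 [-15, -3, -25]
2 [-15, -3, -25]
3 [-15, -3, -25]
4 [-15, -3, -25]
5 [-15, -3, -25]
6 [-15, -3, -25]
7 [-15, -3, -25]
8 [-15, -3, -25]
```

```bash
python3 -m pendant '{"plan":[[[0,0,0],[0,0,0],0.7],[[0,0,0],[0,0,0],0.7],[[0,0,0],[0,0,0],0.7],[[0,0,0],[0,0,0],0.7],[[0,0,0],[0,0,0],0.7],[[1,-1,2.5],[0,0,0],0.7],[[1,0,2.5],[0,0,0],0.7],[[0,0,0],[0,0,0],0.7],[[0,0,0],[0,0,0],0.7],[[0,0,0],[0,0,0],0.7]]}'
python3 bt.py | grep -E "0.02|0.05|0.106|0.118"
python3 - <<'E'
from h import *
from station import robot
s=robot.get_state();Rt=RTY(26,6);z=Rt[:,2]
T=np.array([.4505,.3665,.094])+z*.019
rows(s,[T],Rt,1)
E
```

```text
time_s: 34.25
ee_pos: [0.4588, 0.3668, 0.0771]
eef_rot: [-0.115, 2.686, 0.025]
wrist_force: [-0.3, -1.1, 0.2]
grip_width: 0.062
grasp_force: 0.0
wrist 0.02 1120 [0.43   0.3477 0.0208] [0.4444 0.3856 0.0495] [143. 149. 135.]
wrist 0.05 1700 [0.43   0.3478 0.0507] [0.446  0.3856 0.0796] [38. 40. 39.]
wrist 0.106 420 [0.4304 0.3535 0.1061] [0.4489 0.3968 0.1119] [132. 120.  86.]
wrist 0.118 1112 [0.4255 0.3549 0.1183] [0.4621 0.3967 0.1224] [207. 195. 145.]
turn/row [-0.001 -0.     0.001] total [-0.001 -0.     0.001]
0 [0, 0, 0]
```

Bottle still upright and centred. Close and lift.

```bash
python3 -m pendant '{"plan":[[[0,0,0],[0,0,0],0.35],[[0,0,0],[0,0,0],0.35],[[0,0,0],[0,0,0],0.35],[[0,0,0],[0,0,0],0.35],[[0,0,0],[0,0,0],0.35],[[0,0,0],[0,0,0],0.35],[[-2,0,-4],[0,0,0],0.35],[[-4,0,-8],[0,0,0],0.35],[[-7,0,-14],[0,0,0],0.35],[[-11,0,-22],[0,0,0],0.35]]}'
python3 - <<'E'
from h import *
from station import robot
s=robot.get_state();print(s['joints'].round(2),s['wrist_force']);Rt=RTY(26,6)
rows(s,[[.48,.30,.335],[.5,-.126,.335]],Rt,20)
E
```

```text
time_s: 35.35
ee_pos: [0.4585, 0.3658, 0.1299]
eef_rot: [-0.116, 2.689, 0.022]
wrist_force: [-0.2, 0.3, -1.6]
grip_width: 0.0396
grasp_force: 30.0
[-0.41  0.35 -0.69  2.11  0.97  0.73 -0.12] [-0.19985505  0.25256165 -1.63180845]
turn/row [-0. -0.  0.] total [-0.002 -0.003  0.002]
0 [-10, -7, -18]
1 [-10, -7, -18]
2 [-10, -7, -18]
3 [-10, -7, -18]
4 [-10, -7, -18]
5 [-10, -7, -18]
6 [-10, -7, -18]
7 [-10, -7, -18]
8 [-10, -7, -18]
9 [-10, -7, -18]
10 [2, -43, -1]
11 [2, -43, -1]
12 [2, -43, -1]
13 [1, -43, -1]
14 [1, -43, -1]
15 [1, -43, -1]
16 [1, -43, -1]
17 [1, -43, -1]
18 [1, -43, -1]
19 [1, -43, -1]
```

```bash
python3 -m pendant '{"plan":[[[-14,-2,-26],[0,0,0],0.35],[[-16,-4,-30],[0,0,0],0.35],[[-16,-6,-30],[0,0,0],0.35],[[-16,-10,-30],[0,0,0],0.35],[[-16,-15,-28],[0,0,0],0.35],[[-14,-22,-24],[0,0,0],0.35],[[-8,-30,-14],[0,0,0],0.35],[[0,-34,-1],[0,0,0],0.35],[[1,-36,-1],[0,0,0],0.35],[[1,-36,-1],[0,0,0],0.35]]}'
python3 - <<'E'
from h import *
from station import robot
s=robot.get_state();print(s['joints'].round(2));Rt=RTY(26,6)
rows(s,[[.5005,-.126,.34]],Rt,9)
E
```

```text
time_s: 36.35
ee_pos: [0.4824, 0.1718, 0.3402]
eef_rot: [-0.116, 2.686, 0.025]
wrist_force: [0.6, -0.8, -2.6]
grip_width: 0.0398
grasp_force: 30.0
[ 0.03 -0.15 -0.56  2.04  0.16  0.82  1.02]
turn/row [-0. -0.  0.] total [-0.001 -0.     0.001]
0 [1, -33, 0]
1 [1, -33, 0]
2 [1, -33, 0]
3 [1, -33, 0]
4 [1, -33, 0]
5 [1, -33, 0]
6 [1, -33, 0]
7 [1, -33, 0]
8 [1, -33, 0]
```

```bash
python3 -m pendant '{"plan":[[[1,-34,0],[0,0,0],0.35],[[1,-34,0],[0,0,0],0.35],[[1,-34,0],[0,0,0],0.35],[[1,-34,0],[0,0,0],0.35],[[1,-34,0],[0,0,0],0.35],[[1,-34,0],[0,0,0],0.35],[[1,-34,0],[0,0,0],0.35],[[1,-30,0],[0,0,0],0.35],[[1,-18,0],[0,0,0],0.35],[[0,-8,0],[0,0,0],0.35]]}'
cat > held.py <<'E'
from h import *
from station import robot
s=robot.get_state();c=robot.get_calibration('wrist');p,z=robot.read_camera('wrist')
Q=cloud(c,z)-s['ee_pos'];ok=z>0
cx=(-.012)
for lo,hi in((-.06,-.045),(-.045,-.03),(-.03,-.015),(-.015,-.003),(.028,.036),(.039,.046)):
    b=ok&(Q[...,2]>lo)&(Q[...,2]<hi)&(abs(Q[...,1])<.0225)&(abs(Q[...,0]+.008)<.03)&((p.min(-1)>90)|(lo<.02));q=Q[b]
    if len(q)>10:print(lo,len(q),'x',np.percentile(q[:,0],[1,99]).round(4),'y',np.percentile(q[:,1],[1,99]).round(4),'zmax',q[:,2].max().round(4))
print(s['joints'].round(3),s['ee_pos'])
E
python3 held.py
```

```text
time_s: 37.35
ee_pos: [0.4994, -0.1219, 0.336]
eef_rot: [-0.113, 2.687, 0.025]
wrist_force: [0.1, 0.5, -1.5]
grip_width: 0.0397
grasp_force: 30.0
-0.06 503 x [-0.0288 -0.013 ] y [-0.0194  0.0196] zmax -0.045
-0.045 590 x [-0.0288 -0.0129] y [-0.0195  0.0196] zmax -0.03
-0.03 709 x [-0.029  -0.0132] y [-0.0195  0.0195] zmax -0.015
-0.015 670 x [-0.0285 -0.0117] y [-0.0196  0.0192] zmax -0.003
0.039 948 x [-0.0209  0.0042] y [-0.0127  0.0125] zmax 0.0441
[ 0.156 -0.154  0.043  2.074 -0.163  0.791  1.944] [ 0.49943976 -0.12190044  0.33601753]
```

```bash
python3 -m pendant '{"plan":[[[4,-1,10],[0,0,0],0.35],[[8,-1,18],[0,0,0],0.35],[[10,-1,22],[0,0,0],0.35],[[10,0,22],[0,0,0],0.35],[[11,0,22],[0,0,0],0.35],[[11,0,22],[0,0,0],0.35],[[9,0,18],[0,0,0],0.35],[[4,0,9],[0,0,0],0.35],[[0,0,0],[0,0,0],0.35],[[0,0,0],[0,0,0],0.35]]}'
python3 - <<'E'
from h import *
from station import robot
s=robot.get_state();print(s['joints'].round(3),s['ee_pos']);rows(s,[[.501,-.1251,.1031]],RTY(26,6),8)
E
```

```text
time_s: 38.4
ee_pos: [0.5033, -0.1227, 0.1791]
eef_rot: [-0.117, 2.685, 0.026]
wrist_force: [-0.1, 0.7, -1.9]
grip_width: 0.0397
grasp_force: 30.0
[ 0.14   0.04   0.068  2.29  -0.342  0.395  2.154] [ 0.50334476 -0.12269187  0.17910327]
turn/row [-0.  0.  0.] total [-0.     0.     0.001]
0 [4, 0, 8]
1 [4, 0, 8]
2 [4, 0, 8]
3 [4, 0, 8]
4 [4, 0, 8]
5 [4, 0, 8]
6 [4, 0, 8]
7 [4, 0, 8]
```

```bash
python3 -m pendant '{"plan":[[[3,-1,6],[0,0,0],0.35],[[5,-1,8],[0,0,0],0.35],[[5,-0.5,8],[0,0,0],0.35],[[5,0,8],[0,0,0],0.35],[[4,0,8],[0,0,0],0.35],[[3,0,6],[0,0,0],0.35],[[1,0,2],[0,0,0],0.35],[[0,0,0],[0,0,0],0.35],[[0,0,0],[0,0,0],0.35],[[0,0,0],[0,0,0],0.35]]}'
python3 - <<'E'
from h import *
from station import robot
s=robot.get_state();print(s['joints'].round(3),s['ee_pos']);rows(s,[[.501,-.1251,.1031]],RTY(26,6),4)
B=s['ee_pos']-RC@[.0083,0,0]
Rt=RTY(26,10);print('yaw10');rows(s,[[.501,-.1251,s['ee_pos'][2]]-0*B],Rt,4)
E
```

```text
time_s: 39.4
ee_pos: [0.5003, -0.1262, 0.1264]
eef_rot: [-0.115, 2.685, 0.025]
wrist_force: [0.3, -0.3, -1.6]
grip_width: 0.0395
grasp_force: 30.0
[ 0.204  0.138  0.014  2.343 -0.541  0.259  2.371] [ 0.50029074 -0.1261513   0.12641769]
turn/row [-0.  0.  0.] total [-0.001  0.001  0.001]
0 [2, 0, 5]
1 [2, 0, 5]
2 [2, 0, 5]
3 [2, 0, 5]
yaw10
turn/row [-0.008  0.    -0.015] total [-0.032  0.001 -0.062]
0 [0, 0, 0]
1 [0, 0, 0]
2 [0, 0, 0]
3 [0, 0, 0]
```

```bash
python3 -m pendant '{"plan":[[[1,0.5,3],[0,0,0],0.35],[[2,0.5,4],[0,0,0],0.35],[[2,0,4],[0,0,0],0.35],[[2,0,4],[0,0,0],0.35],[[1,0,2],[0,0,0],0.35],[[0,0,0],[0,0,0],0.35],[[0,0,0],[0,0,0],0.35],[[0,0,0],[0,0,0],0.35],[[0,0,0],[0,0,0],0.35],[[0,0,0],[0,0,0],0.35]]}'
python3 held.py
python3 - <<'E'
from h import *
from station import robot
s=robot.get_state();rows(s,[[.501,-.1251,.1031]],RTY(26,6),1)
c=robot.get_calibration('wrist');p,z=robot.read_camera('wrist');K=tocase(cloud(c,z));ok=z>0
for lo,hi in((-.17,-.105),(-.1,-.045),(-.04,.0)):
    for z0,z1 in((.14,.15),(.05,.1)):
        b=ok&(K[...,1]>lo)&(K[...,1]<hi)&(K[...,2]>z0)&(K[...,2]<z1)&(abs(K[...,0]-.005)<.03);q=K[b]
        if len(q)>5: print(lo,z0,len(q),'x',np.percentile(q[:,0],[2,98]).round(4),'y',np.percentile(q[:,1],[2,98]).round(4))
E
```

```text
time_s: 40.4
ee_pos: [0.5001, -0.125, 0.1072]
eef_rot: [-0.116, 2.686, 0.025]
wrist_force: [0.4, 0.0, -1.7]
grip_width: 0.0396
grasp_force: 30.0
-0.06 169 x [-0.0273 -0.0117] y [-0.0199  0.02  ] zmax -0.045
-0.045 589 x [-0.0288 -0.0132] y [-0.0195  0.0193] zmax -0.03
-0.03 708 x [-0.029 -0.013] y [-0.0195  0.0199] zmax -0.015
-0.015 661 x [-0.0286 -0.0118] y [-0.0196  0.0196] zmax -0.003
0.028 60 x [-0.0191 -0.0085] y [-0.0137 -0.0081] zmax 0.0358
0.039 993 x [-0.0213  0.0043] y [-0.0127  0.0125] zmax 0.0441
[ 0.251  0.179 -0.04   2.357 -0.626  0.208  2.459] [ 0.500138   -0.12496707  0.10719932]
turn/row [-0.001 -0.     0.001] total [-0.001 -0.     0.001]
0 [1, 0, 4]
-0.17 0.14 2271 x [-0.0229  0.0264] y [-0.1683 -0.1294]
-0.17 0.05 3457 x [-0.0222  0.0138] y [-0.1681 -0.1221]
-0.1 0.14 1210 x [-0.0184  0.0138] y [-0.0986 -0.0488]
-0.1 0.05 1855 x [-0.0123  0.0028] y [-0.0932 -0.0552]
-0.04 0.14 560 x [-0.0044  0.009 ] y [-0.0197 -0.0013]
-0.04 0.05 1860 x [-0.0111  0.0133] y [-0.0266 -0.0011]
```

Centred at y −0.0742 against −0.0744 for the gap's middle. Final gentle lowering.

```bash
python3 -m pendant '{"plan":[[[0.4,0,0.9],[0,0,0],0.35],[[0.4,0,0.9],[0,0,0],0.35],[[0.4,0,0.9],[0,0,0],0.35],[[0.2,0,0.5],[0,0,0],0.35],[[0.2,0,0.5],[0,0,0],0.35],[[0,0,0],[0,0,0],0.35],[[0,0,0],[0,0,0],0.35],[[0,0,0],[0,0,0],0.35],[[0,0,0],[0,0,0],0.35],[[0,0,0],[0,0,0],0.35]]}'
```

```text
time_s: 41.5
ee_pos: [0.5003, -0.125, 0.1031]
eef_rot: [-0.115, 2.686, 0.025]
wrist_force: [1.0, 0.5, -1.3]
grip_width: 0.0396
grasp_force: 30.0
```

```bash
python3 -m pendant '{"plan":[[[0.2,0,0.4],[0,0,0],0.35],[[0,0,0],[0,0,0],0.35],[[0.2,0,0.4],[0,0,0],0.35],[[0,0,0],[0,0,0],0.35],[[0.2,0,0.4],[0,0,0],0.35],[[0,0,0],[0,0,0],0.35],[[0.1,0,0.3],[0,0,0],0.35],[[0,0,0],[0,0,0],0.35],[[0,0,0],[0,0,0],0.35],[[0,0,0],[0,0,0],0.35]]}'; python3 held.py
```

```text
time_s: 42.5
ee_pos: [0.5021, -0.1251, 0.1031]
eef_rot: [-0.116, 2.682, 0.024]
wrist_force: [-2.7, 1.4, 11.2]
grip_width: 0.0395
grasp_force: 30.0
-0.06 71 x [-0.0249 -0.0132] y [-0.0198  0.0204] zmax -0.0451
-0.045 519 x [-0.03   -0.0135] y [-0.0196  0.0197] zmax -0.03
-0.03 721 x [-0.03   -0.0139] y [-0.0195  0.0195] zmax -0.015
-0.015 698 x [-0.0294 -0.013 ] y [-0.0193  0.0197] zmax -0.003
0.028 101 x [-0.0203 -0.0083] y [-0.0137 -0.0063] zmax 0.0359
0.039 971 x [-0.0211  0.0043] y [-0.0127  0.0126] zmax 0.0445
[ 0.264  0.191 -0.056  2.358 -0.659  0.193  2.493] [ 0.50214767 -0.12512872  0.10311142]
```

```bash
python3 -m pendant '{"plan":[[[-0.3,0,-0.6],[0,0,0],0.35],[[-0.2,0,-0.4],[0,0,0],0.35],[[0,0,0],[0,0,0],0.35],[[0,0,0],[0,0,0],0.5],[[0,0,0],[0,0,0],0.55],[[0,0,0],[0,0,0],0.6],[[0,0,0],[0,0,0],0.6],[[0,0,0],[0,0,0],0.6],[[0,0,0],[0,0,0],0.6],[[0,0,0],[0,0,0],0.6]]}'; python3 held.py
python3 - <<'E'
from h import *
from station import robot
c=robot.get_calibration('wrist');p,z=robot.read_camera('wrist');K=tocase(cloud(c,z));ok=z>0
for lo,hi in((-.17,-.105),(-.1,-.045),(-.04,.0)):
    for z0,z1 in((.14,.15),(.05,.1)):
        b=ok&(K[...,1]>lo)&(K[...,1]<hi)&(K[...,2]>z0)&(K[...,2]<z1)&(abs(K[...,0]-.005)<.03);q=K[b]
        if len(q)>5: print(lo,z0,len(q),'x',np.percentile(q[:,0],[2,98]).round(4),'y',np.percentile(q[:,1],[2,98]).round(4))
E
```

```text
time_s: 43.55
ee_pos: [0.5002, -0.125, 0.1024]
eef_rot: [-0.115, 2.686, 0.025]
wrist_force: [0.8, 0.5, 0.6]
grip_width: 0.0525
grasp_force: 0.0
-0.06 42 x [-0.021 -0.011] y [-0.0198  0.0208] zmax -0.045
-0.045 416 x [-0.0287 -0.0127] y [-0.0196  0.0198] zmax -0.03
-0.03 696 x [-0.0288 -0.0129] y [-0.0195  0.0196] zmax -0.015
-0.015 680 x [-0.0285 -0.0119] y [-0.0193  0.0196] zmax -0.003
0.028 68 x [-0.019  -0.0083] y [-0.0135 -0.0075] zmax 0.036
0.039 1000 x [-0.0212  0.0045] y [-0.0126  0.0127] zmax 0.0449
[ 0.26   0.19  -0.05   2.36  -0.654  0.196  2.488] [ 0.50023032 -0.12497736  0.10244413]
-0.17 0.14 2039 x [-0.0233  0.0153] y [-0.1683 -0.1073]
-0.17 0.05 3419 x [-0.0218  0.0138] y [-0.1681 -0.1221]
-0.1 0.14 1528 x [-0.0201  0.0196] y [-0.0861 -0.0468]
-0.1 0.05 1858 x [-0.012   0.0032] y [-0.0932 -0.055 ]
-0.04 0.14 332 x [-0.0046  0.0072] y [-0.0198 -0.0012]
-0.04 0.05 1854 x [-0.0111  0.0133] y [-0.0266 -0.0011]
```

Released, upright and in place. Retreat along the tool axis, slowly at first.

```bash
python3 -m pendant '{"plan":[[[0,0,-3],[0,0,0],0.6],[[0,0,-6],[0,0,0],0.6],[[0,0,-10],[0,0,0],0.6],[[0,0,-12],[0,0,0],0.6],[[0,0,-14],[0,0,0],0.6],[[0,0,-16],[0,0,0],0.6],[[0,0,-18],[0,0,0],0.6],[[0,0,-20],[0,0,0],0.6],[[0,0,-20],[0,0,0],0.6],[[0,0,-20],[0,0,0],0.6]]}'
python3 -m pendant '{"plan":[[[0,0,-15],[0,0,0],0.6],[[0,0,-8],[0,0,0],0.6],[[0,0,0],[0,0,0],0.6],[[0,0,0],[0,0,0],0.6],[[0,0,0],[0,0,0],0.6],[[0,0,0],[0,0,0],0.6],[[0,0,0],[0,0,0],0.6],[[0,0,0],[0,0,0],0.6],[[0,0,0],[0,0,0],0.6],[[0,0,0],[0,0,0],0.6]]}'
python3 - <<'E'
from h import *
from station import robot
c=robot.get_calibration('wrist');p,z=robot.read_camera('wrist');K=tocase(cloud(c,z));ok=z>0
print(robot.get_state()['joints'].round(2))
for lo,hi in((-.17,-.105),(-.1,-.045),(-.04,.0)):
    for z0,z1 in((.14,.15),(.05,.1)):
        b=ok&(K[...,1]>lo)&(K[...,1]<hi)&(K[...,2]>z0)&(K[...,2]<z1)&(abs(K[...,0]-.005)<.03);q=K[b]
        if len(q)>5: print(lo,z0,len(q),'x',np.percentile(q[:,0],[2,98]).round(4),'y',np.percentile(q[:,1],[2,98]).round(4))
cv2.imwrite('pics/fin.png',p[:,:,::-1])
E
```

```text
time_s: 44.65
ee_pos: [0.4387, -0.1302, 0.2285]
eef_rot: [-0.115, 2.686, 0.025]
wrist_force: [0.6, -0.1, 0.0]
grip_width: 0.0525
grasp_force: 0.0
time_s: 45.65
ee_pos: [0.4296, -0.1309, 0.248]
eef_rot: [-0.115, 2.686, 0.025]
wrist_force: [-0.2, 0.6, 0.7]
grip_width: 0.0526
grasp_force: 0.0
[ 0.2  -0.2   0.07  2.31 -0.25  0.61  2.1 ]
-0.17 0.14 552 x [-0.0194  0.0286] y [-0.1678 -0.1295]
-0.17 0.05 1026 x [-0.0213  0.0254] y [-0.1678 -0.1221]
-0.1 0.14 410 x [-0.0048  0.0202] y [-0.0859 -0.0608]
-0.1 0.05 666 x [-0.012   0.0037] y [-0.0932 -0.0546]
-0.04 0.14 197 x [-0.0035  0.0213] y [-0.0192 -0.0063]
-0.04 0.05 577 x [-0.0112  0.0119] y [-0.0264 -0.0011]
```

View pics/fin.png

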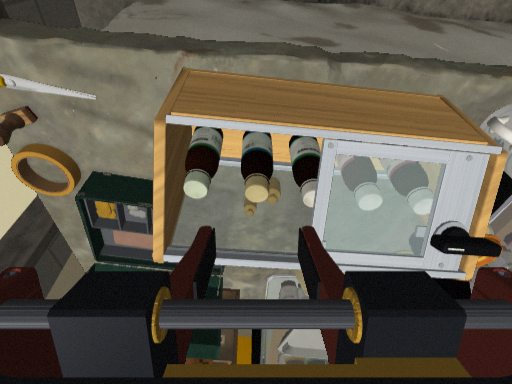

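The final view shows the three bottles evenly spaced and upright (caps at 197,183; 257,187; 310,190), the pane open at left with its wing crosswise (465,242), and the gripper clear.

```bash
python3 -c "
from station import robot
print(robot.finish_job())"
```

```text
the job is handed in; nothing more can be done
None
```

The job is handed in at about 46 s: knob turned a clockwise quarter turn, pane slid to its left stop, and the bottle upright in the middle of the gap, with the neighbours, mug and jar seen in place; the bottle first went back to the counter for a regrasp, rocking once but staying up.

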